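# Fetch a tube clamp from a tilt bin into the job drawer

## Robot

A 6-joint arm with a two-finger parallel gripper is mounted at the origin on the work surface. World frame = base frame: x ahead of the robot, y to its left, z up, the work surface at z = 0. Lengths are in m, angles in degrees, forces in N, time in s.
With the tool pointing down it reaches from about 0.35 to 0.875 m from the base axis. Payload 4.2 kg.
Tool frame: the origin (TCP) lies midway between the tips of the shut fingers; the grasp point (between the pads) lies 19 mm behind it; z points along the fingers, y is the line along which they close (so a half turn about z gives the same grasp; the last joint's range is limited). The gripper opens to 87 mm and grips with 3 to 60 N. Pads are 19 mm wide; open, the fingers measure 117 mm over their backs; the gripper's body (75 mm by 190 mm) begins 51 mm behind the grasp point.
Start: joints at [-58.579, 22.042, 0.453, 0, -68.411, -14.817], TCP at [0.179, -0.599, 0.223] pointing down, gripper open.
Joint ranges: [-179.83, 179.83], [-69.29, 118.12], [-61.27, 80.66], [-181.25, 117.63], [-171.15, -9.14], [-177.46, 177.46]. Speed limits (degrees/s): [159.86, 159.86, 180, 180, 180, 180].

## Interface

Orientations are given as a 3x3 rotation matrix whose columns are the frame's x, y, z axes.
In Python, from station import sense, capture, camera_params, finish_job gives the robot as it stands.
- The arm moves only by the tool drive_tool, never from a script. Its argument "rows" is a list of rows, each an object of numbers: "tx", "ty", "tz": the shift along the tool's x, y, z in cm; "ax", "ay", "az": the turn, a rotation vector about the tool's x, y, z in rad; "claw": the finger opening in cm, from 0 to 8.7. In form: [{"tx": .., "ty": .., "tz": .., "ax": .., "ay": .., "az": .., "claw": ..}, ...]. A call has 1 to 10 rows; each row shifts and turns the commanded pose from where the row before left it, along the tool's axes as they then stand; what a row does not reach is not made up. A row lasts 1/12 s, in which the tool goes at most 41.7 mm and 7.16 degrees, less where a joint would pass 70% of its speed; a pose out of reach is approached as far as the arm can. A call with a gripper value outside its range is refused whole. The fingers move at their own pace and stop on an object; the grip force is fixed at half the most. Time passes only in rows, so rows that do not move let the fingers close. It gives the time, the measured TCP pose, the force, the opening and the grip force at its end, in the units of the state.
- sense(): the state, without advancing time (a new reading comes with each control period).
- capture(name): name is "scene" or "side" or "wrist"; returns (picture, depth): 384x512x3 uint8, red, green, blue; 384x512 float32, m along the optical axis (not along the pixel's ray), 0 where there is no reading.
- camera_params(name): a dict with "intrinsics" (3x3 intrinsics, pixels), "k1" (the pictures are not rectified: a ray, as slopes to the right and down, at radius r is drawn at 1 + k1 r^2 times it, then the intrinsics apply), "R" (3x3) and "t" (3): a world point X has camera coordinates R X + t; the wrist camera has in their place "tool_from_camera" (4x4, takes a point from camera to tool coordinates, whose origin is the TCP and whose axes are the flange's). Camera axes: x right, y down, z forward; pixel columns grow to the right and rows downward; lengths in m; the calibration is good to about 2 mm. A picture is of the moment at which its call begins: read the wrist's pose just before it. camera_params takes no time and is no camera call.
- finish_job(): hands the job in; it is judged then, once.
The state is a dict: "time_s": time; "joints": joint angles; "joint_velocities": joint speeds; "effort": joint torques, N m; "tcp_pos": TCP position; "ee_rot": TCP orientation; "wrist_force": force on the tool from outside, world axes, zero at the start; "moment": the same for the moment, N m; "gripper_width": opening from 0.0 (shut) to 1.0 (fully open); "gripper_force": force on a finger pad.
Only numpy, scipy, OpenCV 4.12 (cv2) and the standard library are available. Lean on these libraries where they do the work, as an engineer would, in place of code of your own. Each camera call takes 0.05 s, during which the arm holds its last target. There are 200 camera calls.

## Task

First pull the small chest's drawer open most of the way. Then, with the fingers hooked behind its front lip, tip forward the one bin of the two that holds the tube clamp (the round collar with two side lugs and a small pyramid on top) as far as it goes, take the clamp out of the bin's back pocket, stand it upright, pyramid up, in the open drawer, and push that bin fully shut again. Leave the drawer open, keep the other bin shut, leave the other parts in their bins, and do not disturb the glue bottle, spray can and cup that stand close by.

Things in the scene. Friction and masses are not known exactly. Their poses are not given: they have to be found in the camera images.
- unit: Tilt-bin unit fixed on the bench: 324 mm wide (y), 186 deep, 185 high, white panels, two grey bins side by side. Origin on the bench, mid-width, 180 mm behind the bins' hinge line; x points from its front to its back (away from the robot), z up. Bin_a fills y 3 to 153 mm, bin_b y -153 to -3 mm. Side and middle panels are 26 mm high, but 180 mm from 100 mm behind the hinge line on.
- cover (a point): Middle of the front edge (underside) of the unit's fixed clear acrylic cover: 100 mm behind the hinge line, 180 mm above the bench. From there back the 5 mm cover spans the whole width over the bins' back pockets, and a clear plate closes the back; in front of it the bins are open above.
- bin_a (a joint): Tilt of the bin on the unit's +y side, rad: 0 shut (floor level), grows as it tips forward (to the robot's side) to its stop at 0.8, about the hinge line at its lower front edge. A stiff hinge (0.5 N m of friction) keeps it where it is left, with or without parts; 7 to 10 N at the lip tips it. When tipped, parts inside slide forward against the divider or front panel.
- bin_b (a joint): Tilt of the bin on the unit's -y side; the same bin and meaning as bin_a. For both: the hinge line lies 8 mm above the bench, along the unit's y. Inside, a bin is 142 mm wide (walls 4 mm); its side walls slope from 87 mm above the hinge line in front to 36 mm at the back. Front pocket: 4 to 81 mm back. To shut it, push the lip up along its arc (a level push may jam).
- bin_a_lip (a point): Middle of the top edge of bin_a's lip tab, 70 mm wide, in the middle of the front panel. The panel is 8 mm thick (u -4 to 4 mm; u is measured back and v up from the hinge line, square to the floor, both turning with the bin) and 100 mm high, the lip's top edge at v = 115 mm. The point's axes turn with the bin: x along u, z along v.
- bin_b_lip (a point): The same for bin_b.
- bin_a_pocket (a point): Middle of the floor of bin_a's back pocket (u = 118, v = 4 mm), axes as the lip's. The pocket reaches from the divider (u 81 to 85 mm, top at v = 21 mm) to the back wall (inner face u = 151 mm, top at v = 34 mm).
- bin_b_pocket (a point): The same for bin_b.
- clamp: Tube clamp, aluminium, 75 to 150 g: round collar 34 mm across, 36 high; two lugs side by side (together 14 mm wide, 6 to 30 mm up) reach 28 mm from its axis to its +x; small steel pyramid on top, 46 mm high over all. Origin centre of underside, z up. Starts upright in the back pocket of either bin, lugs to the back within 15 degrees, up to 20 mm to the side of its middle.
- flange: Square flange adapter, aluminium: base 44 x 44 x 10 mm with a round boss 26 mm across on top, 36 mm high over all; origin at the centre of its underside. It starts in the back pocket of the bin that does not hold the clamp.
- plug_a: Black plastic tube plug, 36 mm across the rim, 28 mm high, origin at the centre of its underside; loose in the front pocket of bin_a. It may slide within its bin.
- plug_b: The same, in the front pocket of bin_b.
- chest: Low one-drawer wooden chest fixed on the bench, 200 mm deep (its x), 190 mm wide, 90 mm high; origin at the centre of its underside; its front faces its -x, the robot's side.
- chest_drawer0 (a joint): Opening of the drawer, m: 0 shut, up to 0.134 pulled out along the chest's -x; starts up to 0.015 open, stays where it is left, needs 1 to 3 N.
- chest_drawer0_handle (a point): Middle of the drawer's bar handle: a level bar 11 mm thick, 95 mm long along the chest's y, 52 mm above the bench, its axis 35 mm in front of the drawer's face. Moves with the drawer.
- drawer_floor (a point): Middle of the drawer's inner floor, 22 mm above the bench and 134 mm behind the handle's bar; moves with the drawer; axes as the chest's. Inside, the drawer reaches 77 mm from it along x and 74 mm along y; walls rise 46 mm above the floor, the front panel 55 mm. With the drawer out, the floor in front of the chest's front is free from above.
- glue: Bystander: white glue bottle, 42 mm across, 125 mm high, beside the unit. Origin centre of underside.
- spray: Bystander: spray can, 44 mm across, 150 mm high, on the other side of the unit. Origin centre of underside.
- mug: Bystander: white cup, 68 mm across, 75 mm high, on the rear of the chest's top. Origin centre of underside.
Not all that is in view belongs to the job. What is shaped like the flange but orange or purple is not meant.

How it is judged:
By the outcome, as a careful person would: the job done as asked, in the order asked, and still so for the second after the job is handed in, with the robot touching nothing.
It also fails if it takes over 72 s, if anything falls off the work surface, if the arm or the gripper's body presses on something with over 40 N, if the wrist force passes 120 N, or if a joint passes its speed limit or range.

## Working session

There is one attempt and no reset: what is moved stays moved. The work goes in short steps, Python scripts to look and compute and a tool call to move; the robot and the scene stay as the last step left them, time stands still between calls to the robot, and variables do not carry over. Pictures are saved under pics/ and viewed, at most 10 in all, crops included, and the job is handed in when it is done.

Besides the shell and the picture viewer there is one more tool, called by a JSON object that holds its "op" and its "data". drive_tool: Moves the arm, as the interface text tells. Its arguments: {"type":"object","properties":{"rows":{"type":"array"}},"required":["rows"]}

```bash
mkdir -p pics; ls; cat > h.py <<'E'
import numpy as np, cv2
from station import sense, capture, camera_params, finish_job
def pix2cam(p,uv):
    K=np.array(p["intrinsics"]);x=(uv[0]-K[0,2])/K[0,0];y=(uv[1]-K[1,2])/K[1,1]
    d=np.array([x,y]);s=d.copy()
    for _ in range(20): s=d/(1+p["k1"]*(s@s))
    return np.array([s[0],s[1],1.])
def frame(name,st=None):
    p=camera_params(name)
    if name=="wrist":
        T=np.array(p["tool_from_camera"]);R=np.array(st["ee_rot"]);return p,R@T[:3,:3],R@T[:3,3]+np.array(st["tcp_pos"])
    R=np.array(p["R"]);return p,R.T,-R.T@np.array(p["t"])
def world(name,uv,depth,st=None):
    p,R,o=frame(name,st);return o+R@(pix2cam(p,uv)*depth)
def onplane(name,uv,z,st=None):
    p,R,o=frame(name,st);r=R@pix2cam(p,uv);return o+r*(z-o[2])/r[2]
def proj(name,X,st=None):
    p,R,o=frame(name,st);c=R.T@(np.array(X)-o);x,y=c[0]/c[2],c[1]/c[2];f=1+p["k1"]*(x*x+y*y);K=np.array(p["intrinsics"])
    return np.array([K[0,0]*x*f+K[0,2],K[1,1]*y*f+K[1,2]])
def snap(name):
    st=sense();im,d=capture(name);np.savez(f"{name}.npz",im=im,d=d,pos=st["tcp_pos"],rot=st["ee_rot"]);return im,d,st
def load(name):
    z=np.load(f"{name}.npz");return z["im"],z["d"],dict(tcp_pos=z["pos"],ee_rot=z["rot"])
def cloud(name):
    im,d,st=load(name);p,R,o=frame(name,st);K=np.array(p["intrinsics"]);h,w=d.shape
    u,v=np.meshgrid(np.arange(w),np.arange(h));x=(u-K[0,2])/K[0,0];y=(v-K[1,2])/K[1,1];a,b=x,y
    for _ in range(20):
        f=1+p["k1"]*(a*a+b*b);a,b=x/f,y/f
    P=np.stack([a,b,np.ones_like(a)],-1)*d[...,None];W=P@R.T+o;W[d==0]=np.nan;return W
E
python3 - <<'E'
from h import *
s=sense();print(s["tcp_pos"],np.round(s["ee_rot"],3).tolist(),s["time_s"])
a,_,_=snap("scene");b,_,_=snap("side")
cv2.imwrite("pics/a.png",cv2.cvtColor(cv2.resize(a,(800,600)),cv2.COLOR_RGB2BGR))
cv2.imwrite("pics/b.png",cv2.cvtColor(cv2.resize(b,(800,600)),cv2.COLOR_RGB2BGR))
for n in("scene","side"): p,R,o=frame(n);print(n,o.round(3),R[:,2].round(3))
E
```

```text
pics
[ 0.17843083 -0.59836391  0.22147381] [[-0.958, -0.286, -0.001], [-0.286, 0.958, 0.002], [0.0, 0.002, -1.0]] 0.0
scene [1.126 0.955 1.103] [-0.367 -0.647 -0.668]
side [0.054 1.087 0.852] [ 0.4   -0.755 -0.519]
```

View pics/a.png

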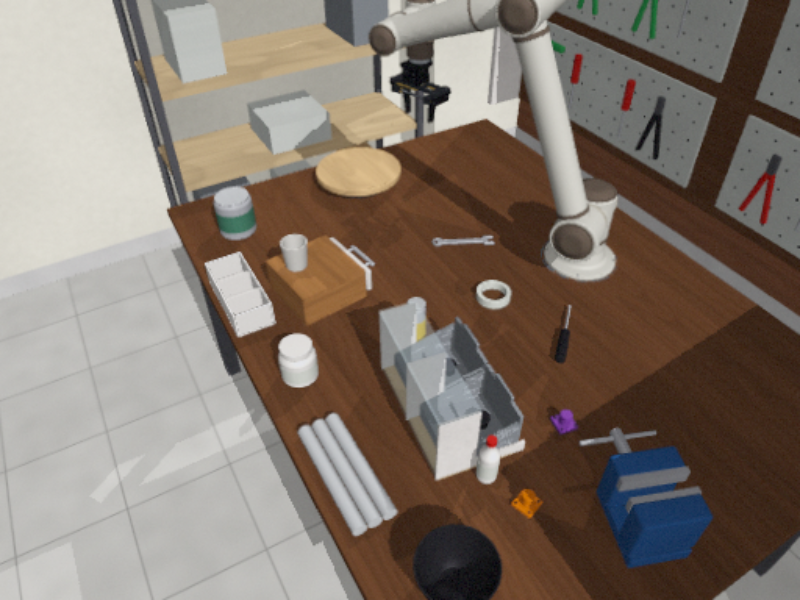

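View pics/b.png

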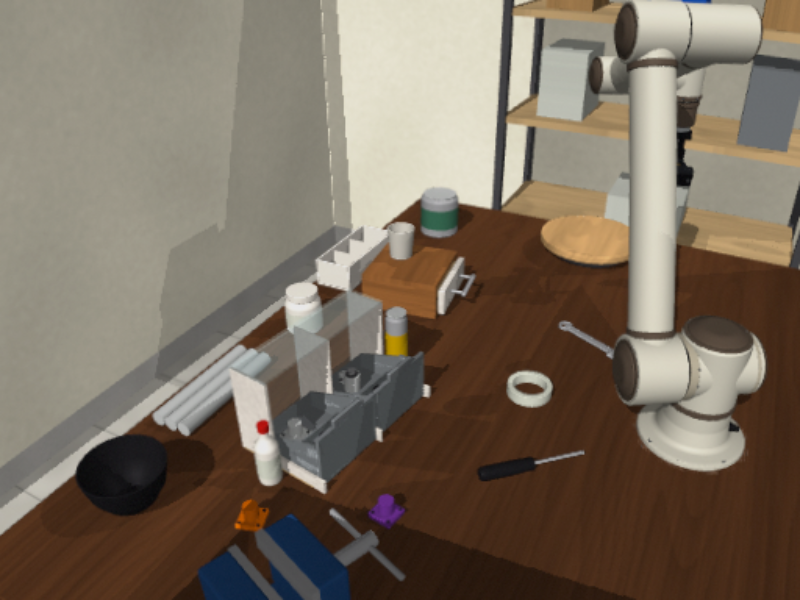

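The scene view shows the chest at about (320,280) with its handle at (355,258), and the tilt-bin unit at (450,390). The candidates for the clamp are the side-view parts at (350,380), in the far (-y) bin, and (297,428), in the near (+y) bin. I'll enlarge both, along with the chest.

```bash
python3 - <<'E'
from h import *
b=load("side")[0];a=load("scene")[0]
def cr(im,x,y,w,h,W,H): return cv2.resize(im[y:y+h,x:x+w],(W,H),interpolation=cv2.INTER_CUBIC)
# side bins x 140..290,y180..318 ; x4 ; 
c1=cr(b,145,185,140,135,560,540)
c2=cr(a,165,145,80,65,240,195)
c3=cr(b,225,135,80,80,240,240)
o=np.zeros((540,800,3),np.uint8);o[:,:560]=c1;o[:195,560:]=c2;o[200:440,560:]=c3
cv2.imwrite("pics/c.png",o[...,::-1])
E
```

```text
(no output)
```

View pics/c.png

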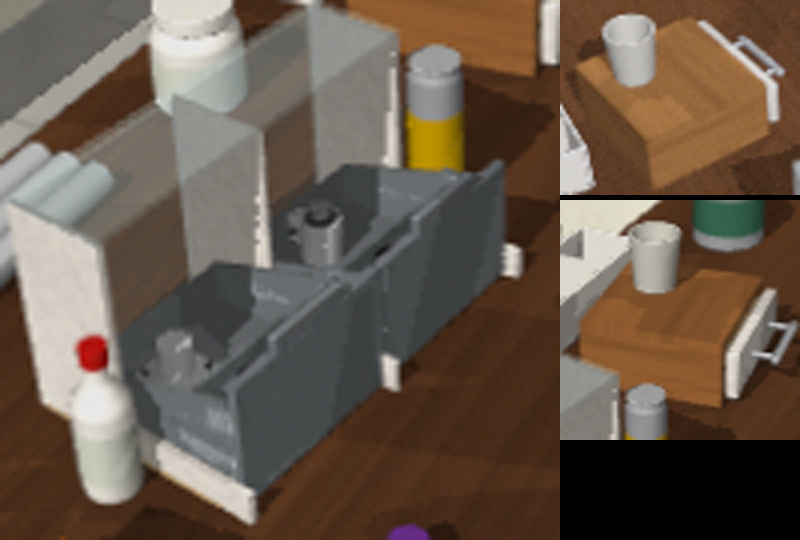

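The crop settles it. The part at crop (320,235), in the -y bin (bin_b), is a round collar with lugs to the back and a small dark pyramid, so it is the clamp. The part at (175,355) in bin_a has a boss on a square base, so it is the flange. Bin_b is the one to tip.

```bash
python3 - <<'E'
from h import *
c1=lambda x,y:((x+.5)/4+145-.5,(y+.5)/4+185-.5)
c3=lambda x,y:((x-560)/3+225-.3,(y-200)/3+135-.3)
for n,p,z in [("near",c1(103,245),.18),("mid",c1(262,130),.18),("far",c1(397,38),.18),("nearback",c1(8,203),.185),("nearfrontlow",c1(257,495),.026)]: print(n,onplane("side",p,z).round(4))
for n,p,z in [("cf+",c3(725,347),.09),("cb+",c3(583,325),.09),("cf-",c3(767,275),.09)]: print(n,onplane("side",p,z).round(4))
c2=lambda x,y:((x-560)/3+165-.3,y/3+145-.3)
for n,p,z in [("b+",c2(652,187-22),.09),("b-",c2(577,72),.09),("f-",c2(697,20),.09),("f+",c2(770,122-22),.09)]: print(n,onplane("scene",p,z).round(4))
W=cloud("side")
# clamp top
for x,y in [(320,212),(318,225),(175,340)]:
  u,v=c1(x,y);print("pt",W[int(round(v)),int(round(u))].round(4))
for n in("scene","side"):
  im,_,_=load(n);W=cloud(n)
  m=(abs(W[...,2]-.09)<.006)&(W[...,0]>.4)&(W[...,0]<.9)&(W[...,1]>-.6)&(W[...,1]<-.1)
  m&=(im[...,0].astype(int)-im[...,2]>40)
  q=W[m][:,:2];print(n,len(q),cv2.minAreaRect(q.astype(np.float32)) if len(q) else "")
  # white panels low
  g=(abs(W[...,2]-.022)<.005)&(im.min(-1)>140)&(W[...,0]>.3)&(W[...,0]<.9)&(abs(W[...,1])<.35)
  print("low",W[g][:40:4].round(3).tolist())
  g=(abs(W[...,2]-.052)<.010)&(W[...,0]>.35)&(W[...,0]<.7)&(W[...,1]<-.2)&(W[...,1]>-.5)&(im.min(-1)>100);print("handle",g.sum(),W[g][:60:4].round(3).tolist())
E
```

```text
near [0.6459 0.4136 0.18  ]
mid [0.6246 0.2567 0.18  ]
far [0.599  0.1052 0.18  ]
nearback [0.7249 0.4106 0.185 ]
nearfrontlow [0.5317 0.4309 0.026 ]
cf+ [ 0.5914 -0.1464  0.09  ]
cb+ [ 0.7707 -0.12    0.09  ]
cf- [ 0.6205 -0.3464  0.09  ]
b+ [ 0.7974 -0.0855  0.09  ]
b- [ 0.8134 -0.3049  0.09  ]
f- [ 0.6234 -0.3303  0.09  ]
f+ [ 0.6141 -0.1227  0.09  ]
pt [0.6302 0.1768 0.0522]
pt [0.6291 0.1852 0.0467]
pt [0.6533 0.346  0.0443]
scene 1201 ((0.7078279256820679, -0.23851242661476135), (0.18769471347332, 0.1987159699201584), 8.030068397521973)
low [[0.301, -0.023, 0.025], [0.308, -0.028, 0.019], [0.858, -0.338, 0.018], [0.313, -0.021, 0.021], [0.883, -0.339, 0.023], [0.867, -0.337, 0.018], [0.323, -0.014, 0.025], [0.893, -0.336, 0.024], [0.873, -0.332, 0.019], [0.342, -0.016, 0.026]]
handle 53 [[0.571, -0.309, 0.054], [0.568, -0.296, 0.056], [0.577, -0.299, 0.052], [0.566, -0.282, 0.059], [0.567, -0.279, 0.056], [0.565, -0.263, 0.06], [0.561, -0.263, 0.054], [0.564, -0.246, 0.061], [0.559, -0.238, 0.059], [0.564, -0.229, 0.056], [0.559, -0.219, 0.056], [0.565, -0.217, 0.055], [0.576, -0.214, 0.056], [0.556, -0.208, 0.052]]
side 971 ((0.7033511400222778, -0.23732790350914001), (0.1886376142501831, 0.19804202020168304), 7.885952949523926)
low [[0.899, -0.339, 0.027], [0.892, -0.18, 0.024], [0.883, -0.18, 0.022], [0.864, -0.181, 0.026], [0.872, -0.177, 0.021], [0.853, -0.177, 0.026], [0.849, -0.178, 0.018], [0.586, -0.168, 0.019], [0.883, 0.042, 0.021], [0.873, 0.049, 0.02]]
handle 88 [[0.617, -0.283, 0.062], [0.589, -0.287, 0.053], [0.574, -0.292, 0.054], [0.559, -0.295, 0.056], [0.577, -0.287, 0.052], [0.559, -0.284, 0.057], [0.564, -0.286, 0.051], [0.591, -0.253, 0.056], [0.589, -0.237, 0.061], [0.589, -0.228, 0.06], [0.553, -0.247, 0.06], [0.592, -0.254, 0.042], [0.588, -0.227, 0.053], [0.552, -0.248, 0.051], [0.555, -0.233, 0.054]]
```

{"op": "drive_tool", "data": {"rows": [{"az": -0.118},{"az": -0.118},{"az": -0.118},{"az": -0.118},{"az": -0.118},{"az": -0.118},{"az": -0.118},{"az": -0.118},{"az": -0.118},{"az": -0.118}]}}

```text
invalid input at $.rows[0]: expected keys tx, ty, tz, ax, ay, az, claw
```

{"op": "drive_tool", "data": {"rows": [{"az": -0.118},{"az": -0.118},{"tx": -2.18,"ty": -3.29,"tz": 0.3},{"tx": -2.18,"ty": -3.29,"tz": 0.3},{"tx": -2.18,"ty": -3.29,"tz": 0.3},{"tx": -2.18,"ty": -3.29,"tz": 0.3},{"tx": -2.18,"ty": -3.29,"tz": 0.3},{"tx": -2.18,"ty": -3.29,"tz": 0.3},{"tx": -2.18,"ty": -3.29,"tz": 0.3},{"tx": -2.18,"ty": -3.29,"tz": 0.3}]}}

```text
invalid input at $.rows[0]: expected keys tx, ty, tz, ax, ay, az, claw
```

{"op": "drive_tool", "data": {"rows": [{"tx": -2.18,"ty": -3.29,"tz": 0.3},{"tx": -2.18,"ty": -3.29,"tz": 0.3},{"tx": -2.18,"ty": -3.29,"tz": 0.3},{"tx": -2.18,"ty": -3.29,"tz": 0.3},{"claw": 2.4},{},{}]}}

```text
invalid input at $.rows[0]: expected keys tx, ty, tz, ax, ay, az, claw
```

```bash
python3 - <<'E'
from h import *
a,d,st=snap("wrist");print(st["time_s"],np.round(st["tcp_pos"],4),np.round(st["ee_rot"],3).tolist(),st["gripper_width"],np.round(st["joints"],1),st["wrist_force"])
print(np.round(camera_params("wrist")["tool_from_camera"],3).tolist())
cv2.imwrite("pics/d.png",cv2.resize(a,(800,600))[...,::-1])
W=cloud("wrist")
m=(abs(W[...,2]-.052)<.009)&(W[...,0]<.6)&(W[...,0]>.53)&(W[...,1]<-.18)&(W[...,1]>-.34)
q=W[m];print(len(q),q.mean(0) if len(q) else 0, cv2.minAreaRect(q[:,:2].astype(np.float32)) if len(q) else 0)
for uv in [(128,128),(256,128),(384,128),(128,256),(256,256),(256,192)]: print(uv,W[uv[1],uv[0]].round(3))
E
```

```text
0.1 [ 0.1785 -0.5984  0.2215] [[-0.958, -0.286, -0.001], [-0.286, 0.958, 0.002], [0.0, 0.002, -1.0]] 1.0008352539899235 [-58.6  22.1   0.4  -0.  -68.4 -14.8] [-0.393303  -0.3399545  0.2094174]
[[0.001, -0.954, -0.301, 0.084], [1.0, 0.001, 0.001, 0.0], [-0.001, -0.301, 0.954, -0.162], [0.0, 0.0, 0.0, 1.0]]
0 0 0
(128, 128) [ 0.177 -0.769 -0.   ]
(256, 128) [ 0.131 -0.609 -0.001]
(384, 128) [ 0.082 -0.451  0.002]
(128, 256) [ 0.327 -0.723  0.052]
(256, 256) [ 0.281 -0.565  0.048]
(256, 192) [ 0.212 -0.585  0.001]
```

View pics/d.png

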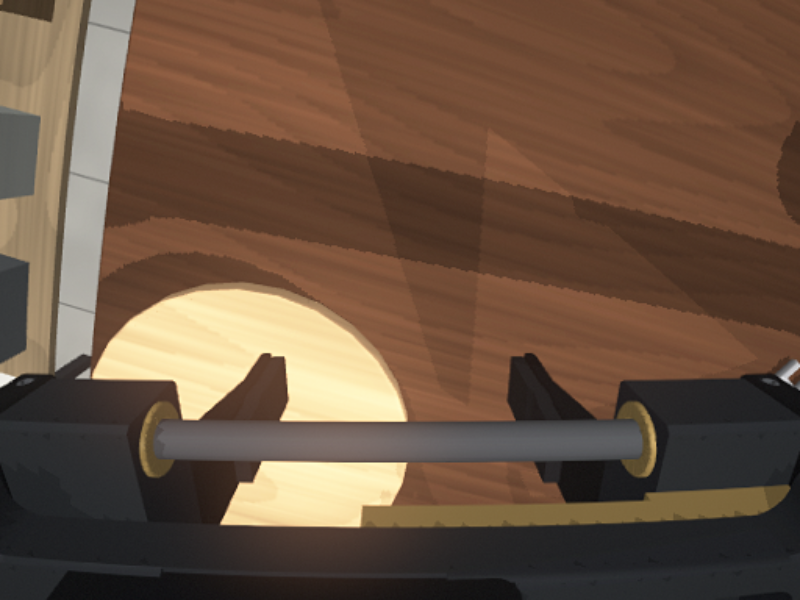

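The rows need every key, so no move has been made yet. The picture shows only the open gripper over the bench, with the tips at (265,360) and (520,360).

{"op": "drive_tool", "data": {"rows": [{"tx": 0,"ty": 0,"tz": 0,"ax": 0,"ay": 0,"az": -0.118,"claw": 8.7},{"tx": 0,"ty": 0,"tz": 0,"ax": 0,"ay": 0,"az": -0.118,"claw": 8.7},{"tx": 0,"ty": 0,"tz": 0,"ax": 0,"ay": 0,"az": -0.118,"claw": 8.7},{"tx": 0,"ty": 0,"tz": 0,"ax": 0,"ay": 0,"az": -0.118,"claw": 8.7},{"tx": 0,"ty": 0,"tz": 0,"ax": 0,"ay": 0,"az": -0.118,"claw": 8.7},{"tx": 0,"ty": 0,"tz": 0,"ax": 0,"ay": 0,"az": -0.118,"claw": 8.7},{"tx": 0,"ty": 0,"tz": 0,"ax": 0,"ay": 0,"az": -0.118,"claw": 8.7},{"tx": 0,"ty": 0,"tz": 0,"ax": 0,"ay": 0,"az": -0.118,"claw": 8.7},{"tx": 0,"ty": 0,"tz": 0,"ax": 0,"ay": 0,"az": -0.118,"claw": 8.7},{"tx": 0,"ty": 0,"tz": 0,"ax": 0,"ay": 0,"az": -0.118,"claw": 8.7}]}}

```text
time_s: 0.98
tcp_pos: [0.1785, -0.5987, 0.2221]
ee_rot: [[-0.095, -0.995, -0.0], [-0.995, 0.095, 0.001], [-0.001, 0.0, -1.0]]
wrist_force: [-0.2, 0.3, 0.9]
gripper_width: 1.001
gripper_force: 0.0
```

{"op": "drive_tool", "data": {"rows": [{"tx": 0,"ty": 0,"tz": 0,"ax": 0,"ay": 0,"az": -0.118,"claw": 2.4},{"tx": 0,"ty": 0,"tz": 0,"ax": 0,"ay": 0,"az": -0.118,"claw": 2.4},{"tx": -2.18,"ty": -3.29,"tz": 0.3,"ax": 0,"ay": 0,"az": 0,"claw": 2.4},{"tx": -2.18,"ty": -3.29,"tz": 0.3,"ax": 0,"ay": 0,"az": 0,"claw": 2.4},{"tx": -2.18,"ty": -3.29,"tz": 0.3,"ax": 0,"ay": 0,"az": 0,"claw": 2.4},{"tx": -2.18,"ty": -3.29,"tz": 0.3,"ax": 0,"ay": 0,"az": 0,"claw": 2.4},{"tx": -2.18,"ty": -3.29,"tz": 0.3,"ax": 0,"ay": 0,"az": 0,"claw": 2.4},{"tx": -2.18,"ty": -3.29,"tz": 0.3,"ax": 0,"ay": 0,"az": 0,"claw": 2.4},{"tx": -2.18,"ty": -3.29,"tz": 0.3,"ax": 0,"ay": 0,"az": 0,"claw": 2.4},{"tx": -2.18,"ty": -3.29,"tz": 0.3,"ax": 0,"ay": 0,"az": 0,"claw": 2.4}]}}

```text
time_s: 1.82
tcp_pos: [0.417, -0.389, 0.1983]
ee_rot: [[0.135, -0.991, -0.0], [-0.991, -0.135, 0.0], [-0.0, 0.0, -1.0]]
wrist_force: [0.5, -0.5, -0.2]
gripper_width: 0.335
gripper_force: 0.0
```

{"op": "drive_tool", "data": {"rows": [{"tx": -2.18,"ty": -3.29,"tz": 0.3,"ax": 0,"ay": 0,"az": 0,"claw": 2.4},{"tx": -2.18,"ty": -3.29,"tz": 0.3,"ax": 0,"ay": 0,"az": 0,"claw": 2.4},{"tx": -2.18,"ty": -3.29,"tz": 0.3,"ax": 0,"ay": 0,"az": 0,"claw": 2.4},{"tx": -2.18,"ty": -3.29,"tz": 0.3,"ax": 0,"ay": 0,"az": 0,"claw": 2.4},{"tx": 0,"ty": 0,"tz": 0,"ax": 0,"ay": 0,"az": 0,"claw": 2.4},{"tx": 0,"ty": 0,"tz": 0,"ax": 0,"ay": 0,"az": 0,"claw": 2.4}]}}

```text
time_s: 2.32
tcp_pos: [0.5357, -0.2847, 0.1856]
ee_rot: [[0.138, -0.99, -0.002], [-0.99, -0.138, 0.001], [-0.001, 0.002, -1.0]]
wrist_force: [0.2, -0.0, -0.1]
gripper_width: 0.275
gripper_force: 0.0
```

```bash
python3 - <<'E'
from h import *
a,d,st=snap("wrist");print(st["time_s"],np.round(st["tcp_pos"],4),np.round(st["ee_rot"],3).tolist(),st["gripper_width"],np.round(st["joints"],1),st["wrist_force"])
cv2.imwrite("pics/e.png",cv2.resize(a,(800,600))[...,::-1])
W=cloud("wrist")
m=(abs(W[...,2]-.052)<.009)&(W[...,0]<.6)&(W[...,0]>.53)&(W[...,1]<-.18)&(W[...,1]>-.34)
q=W[m];print(len(q),q.mean(0) if len(q) else 0, cv2.minAreaRect(q[:,:2].astype(np.float32)) if len(q) else 0)
E
```

```text
2.3167 [ 0.5357 -0.2847  0.1856] [[0.138, -0.99, -0.002], [-0.99, -0.138, 0.001], [-0.001, 0.002, -1.0]] 0.27492345351258696 [-12.7  21.9  -5.3  -0.  -62.9  20.7] [ 0.24360941 -0.0011084  -0.1495874 ]
1372 [ 0.57291465 -0.26737753  0.05511565] ((0.5743126273155212, -0.2575923502445221), (0.0411585234105587, 0.10261166095733643), 7.8016486167907715)
```

View pics/e.png

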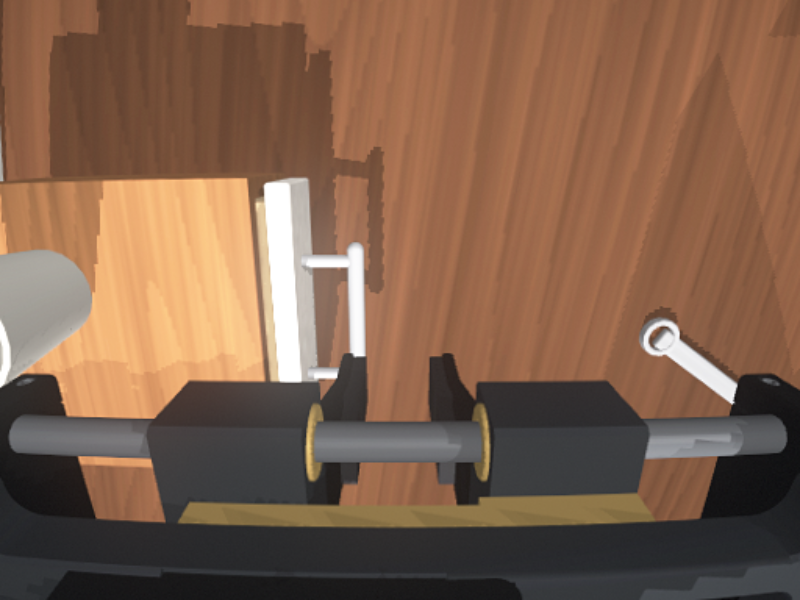

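The bar handle runs from (356,245) to (358,378), still behind and to the left of the fingers.

```bash
cat >> h.py <<'E'
def goto(X,st=None,Rt=None):
    st=st or sense();R=np.array(st["ee_rot"]);print("shift cm",(R.T@(np.array(X)-st["tcp_pos"])*100).round(2))
    if Rt is not None: print("rotvec",cv2.Rodrigues(R.T@Rt)[0].ravel().round(4))
E
python3 - <<'E'
from h import *
_,_,st=load("wrist")
f=800/512
P=[onplane("wrist",(u/f,v/f),.054,st) for u,v in[(356,247),(357,312),(358,375)]];print(np.round(P,4))
goto([P[1][0],P[1][1],.16])
E
```

```text
[[ 0.5649 -0.3075  0.054 ]
 [ 0.5593 -0.2636  0.054 ]
 [ 0.5533 -0.2171  0.054 ]]
shift cm [-1.86 -2.73  2.58]
```

{"op": "drive_tool", "data": {"rows": [{"tx": -1.9,"ty": -2.7,"tz": 2.5,"ax": 0,"ay": 0,"az": 0,"claw": 2.4},{"tx": 0,"ty": 0,"tz": 3,"ax": 0,"ay": 0,"az": 0,"claw": 2.4},{"tx": 0,"ty": 0,"tz": 3,"ax": 0,"ay": 0,"az": 0,"claw": 2.4},{"tx": 0,"ty": 0,"tz": 2.2,"ax": 0,"ay": 0,"az": 0,"claw": 2.4},{"tx": 0,"ty": 0,"tz": 2,"ax": 0,"ay": 0,"az": 0,"claw": 2.4},{"tx": 0,"ty": 0,"tz": 2,"ax": 0,"ay": 0,"az": 0,"claw": 2.4},{"tx": 0,"ty": 0,"tz": 0,"ax": 0,"ay": 0,"az": 0,"claw": 0},{"tx": 0,"ty": 0,"tz": 0,"ax": 0,"ay": 0,"az": 0,"claw": 0},{"tx": 0,"ty": 0,"tz": 0,"ax": 0,"ay": 0,"az": 0,"claw": 0},{"tx": 0,"ty": 0,"tz": 0,"ax": 0,"ay": 0,"az": 0,"claw": 0}]}}

```text
time_s: 3.2
tcp_pos: [0.5596, -0.2651, 0.041]
ee_rot: [[0.134, -0.991, 0.003], [-0.991, -0.134, -0.001], [0.001, -0.003, -1.0]]
wrist_force: [-0.3, -3.6, -1.9]
gripper_width: 0.114
gripper_force: 30.0
```

{"op": "drive_tool", "data": {"rows": [{"tx": 0,"ty": 0.6,"tz": 0,"ax": 0,"ay": 0,"az": 0,"claw": 0},{"tx": 0,"ty": 1.2,"tz": 0,"ax": 0,"ay": 0,"az": 0,"claw": 0},{"tx": 0,"ty": 1.2,"tz": 0,"ax": 0,"ay": 0,"az": 0,"claw": 0},{"tx": 0,"ty": 1.2,"tz": 0,"ax": 0,"ay": 0,"az": 0,"claw": 0},{"tx": 0,"ty": 1.2,"tz": 0,"ax": 0,"ay": 0,"az": 0,"claw": 0},{"tx": 0,"ty": 1.2,"tz": 0,"ax": 0,"ay": 0,"az": 0,"claw": 0},{"tx": 0,"ty": 1.2,"tz": 0,"ax": 0,"ay": 0,"az": 0,"claw": 0},{"tx": 0,"ty": 1.2,"tz": 0,"ax": 0,"ay": 0,"az": 0,"claw": 0},{"tx": 0,"ty": 1.2,"tz": 0,"ax": 0,"ay": 0,"az": 0,"claw": 0},{"tx": 0,"ty": 1.0,"tz": 0,"ax": 0,"ay": 0,"az": 0,"claw": 0}]}}

```text
time_s: 4.03
tcp_pos: [0.4479, -0.28, 0.0409]
ee_rot: [[0.135, -0.991, 0.003], [-0.991, -0.135, -0.002], [0.002, -0.003, -1.0]]
wrist_force: [2.4, -4.4, 4.6]
gripper_width: 0.114
gripper_force: 30.0
```

{"op": "drive_tool", "data": {"rows": [{"tx": 0,"ty": 0,"tz": 0,"ax": 0,"ay": 0,"az": 0,"claw": 0},{"tx": 0,"ty": 0,"tz": 0,"ax": 0,"ay": 0,"az": 0,"claw": 2.4},{"tx": 0,"ty": 0,"tz": 0,"ax": 0,"ay": 0,"az": 0,"claw": 2.4},{"tx": 0,"ty": 0,"tz": 0,"ax": 0,"ay": 0,"az": 0,"claw": 2.4}]}}

```text
time_s: 4.37
tcp_pos: [0.4461, -0.2783, 0.0388]
ee_rot: [[0.134, -0.991, -0.003], [-0.991, -0.134, 0.002], [-0.002, 0.003, -1.0]]
wrist_force: [0.2, 0.1, -0.6]
gripper_width: 0.24
gripper_force: 0.0
```

{"op": "drive_tool", "data": {"rows": [{"tx": 0,"ty": 0,"tz": -4,"ax": 0,"ay": 0,"az": 0,"claw": 2.4},{"tx": 0,"ty": 0,"tz": -4,"ax": 0,"ay": 0,"az": 0,"claw": 2.4},{"tx": 0,"ty": 0,"tz": -4,"ax": 0,"ay": 0,"az": 0,"claw": 0},{"tx": 0,"ty": 0,"tz": -4,"ax": 0,"ay": 0,"az": 0,"claw": 0},{"tx": 0,"ty": 0,"tz": -4,"ax": 0,"ay": 0,"az": 0,"claw": 0},{"tx": 0,"ty": 0,"tz": 0,"ax": 0,"ay": 0,"az": -0.1165,"claw": 0},{"tx": 0,"ty": 0,"tz": 0,"ax": 0,"ay": 0,"az": -0.1165,"claw": 0},{"tx": 0,"ty": 0,"tz": 0,"ax": 0,"ay": 0,"az": -0.1165,"claw": 0},{"tx": 0,"ty": 0,"tz": 0,"ax": 0,"ay": 0,"az": -0.1165,"claw": 0},{"tx": 0,"ty": 0,"tz": 0,"ax": 0,"ay": 0,"az": -0.1165,"claw": 0}]}}

```text
time_s: 5.2
tcp_pos: [0.4469, -0.2781, 0.2384]
ee_rot: [[0.662, -0.749, -0.003], [-0.749, -0.662, 0.002], [-0.003, 0.001, -1.0]]
wrist_force: [-0.3, -0.0, 0.0]
gripper_width: 0.008
gripper_force: 0.0
```

{"op": "drive_tool", "data": {"rows": [{"tx": 0,"ty": 0,"tz": 0,"ax": 0,"ay": 0,"az": -0.1165,"claw": 0},{"tx": 0,"ty": 0,"tz": 0,"ax": 0,"ay": 0,"az": -0.1165,"claw": 0},{"tx": 0,"ty": 0,"tz": 0,"ax": 0,"ay": 0,"az": -0.1165,"claw": 0},{"tx": 0,"ty": 0,"tz": 0,"ax": 0,"ay": 0,"az": -0.1165,"claw": 0},{"tx": 0,"ty": 0,"tz": 0,"ax": 0,"ay": 0,"az": -0.1165,"claw": 0},{"tx": 0,"ty": 0,"tz": 0,"ax": 0,"ay": 0,"az": -0.1165,"claw": 0},{"tx": -0.14,"ty": -3.7,"tz": 0,"ax": 0,"ay": 0,"az": 0,"claw": 0},{"tx": -0.14,"ty": -3.7,"tz": 0,"ax": 0,"ay": 0,"az": 0,"claw": 0},{"tx": -0.14,"ty": -3.7,"tz": 0,"ax": 0,"ay": 0,"az": 0,"claw": 0},{"tx": -0.14,"ty": -3.7,"tz": 0,"ax": 0,"ay": 0,"az": 0,"claw": 0}]}}

```text
time_s: 6.03
tcp_pos: [0.4638, -0.1302, 0.2384]
ee_rot: [[0.988, -0.154, -0.003], [-0.154, -0.988, 0.001], [-0.003, -0.0, -1.0]]
wrist_force: [0.5, -0.5, 0.1]
gripper_width: 0.006
gripper_force: 0.0
```

{"op": "drive_tool", "data": {"rows": [{"tx": -0.14,"ty": -3.7,"tz": 0,"ax": 0,"ay": 0,"az": 0,"claw": 0},{"tx": -0.14,"ty": -3.7,"tz": 0,"ax": 0,"ay": 0,"az": 0,"claw": 0},{"tx": -0.14,"ty": -3.7,"tz": 0,"ax": 0,"ay": 0,"az": 0,"claw": 0},{"tx": -0.14,"ty": -3.7,"tz": 0,"ax": 0,"ay": 0,"az": 0,"claw": 0},{"tx": -0.14,"ty": -3.7,"tz": 0,"ax": 0,"ay": 0,"az": 0,"claw": 0},{"tx": -0.14,"ty": -3.7,"tz": 0,"ax": 0,"ay": 0,"az": 0,"claw": 0},{"tx": -0.14,"ty": -3.7,"tz": 0,"ax": 0,"ay": 0,"az": 0,"claw": 0},{"tx": -0.14,"ty": -3.7,"tz": 0,"ax": 0,"ay": 0,"az": 0,"claw": 0},{"tx": 0,"ty": 0,"tz": 0,"ax": 0,"ay": 0,"az": 0,"claw": 0},{"tx": 0,"ty": 0,"tz": 0,"ax": 0,"ay": 0,"az": 0,"claw": 0}]}}

```text
time_s: 6.87
tcp_pos: [0.4983, 0.1639, 0.238]
ee_rot: [[0.989, -0.15, -0.004], [-0.15, -0.989, -0.001], [-0.003, 0.002, -1.0]]
wrist_force: [-0.3, -0.4, 0.1]
gripper_width: 0.005
gripper_force: 0.0
```

```bash
python3 - <<'E'
from h import *
a,d,st=snap("wrist");print(st["time_s"],np.round(st["tcp_pos"],4),np.round(st["ee_rot"],3).tolist(),np.round(st["joints"],1))
cv2.imwrite("pics/f.png",cv2.resize(a,(800,600))[...,::-1])
E
```

```text
6.8667 [0.4983 0.1639 0.238 ] [[0.989, -0.15, -0.004], [-0.15, -0.989, -0.001], [-0.003, 0.002, -1.0]] [ 35.9  11.7 -11.9  -0.1 -66.6  45.5]
```

View pics/f.png

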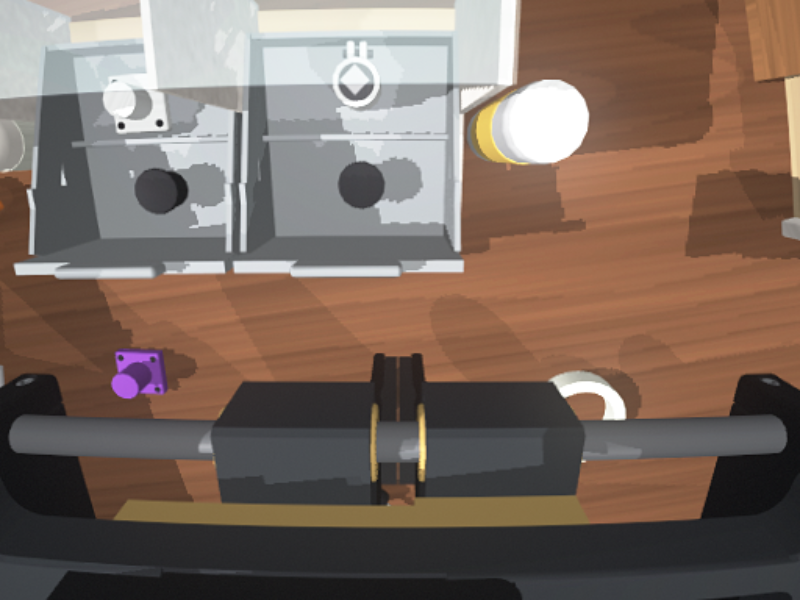

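The wrist view shows the clamp at (355,78), lugs to the back, in the right-hand bin (bin_b). That bin's lip tab spans (292,270) to (400,270), and the spray can stands close on the right at (545,120).

```bash
python3 - <<'E'
from h import *
_,_,st=load("wrist");f=800/512
o=lambda u,v,z:onplane("wrist",(u/f,v/f),z,st).round(4)
print("lip",o(292,268,.123),o(400,269,.123),o(346,273,.123),o(346,264,.123))
print("alip",o(58,270,.123),o(157,270,.123))
print("panel",o(235,264,.108),o(463,265,.108), o(15,265,.108))
print("clamp top",o(355,79,.058));print("lugtip",o(357,44,.042))
W=cloud("wrist")
t=lambda u,v:W[int(v/f),int(u/f)].round(4)
print("spray",t(545,120),t(515,90),t(585,120),t(480,130),"lip",t(346,269),"top clamp",t(355,79))
E
```

```text
lip [0.5239 0.2255 0.123 ] [0.5132 0.1596 0.123 ] [0.5157 0.193  0.123 ] [0.5213 0.192  0.123 ]
alip [0.5464 0.3773 0.123 ] [0.5359 0.3108 0.123 ]
panel [0.5292 0.266  0.108 ] [0.5062 0.1193 0.108 ] [0.5531 0.4206 0.108 ]
clamp top [0.6347 0.1722 0.058 ]
lugtip [0.6601 0.1679 0.042 ]
spray [0.5875 0.074  0.1496] [0.6081 0.0765 0.1044] [0.5848 0.0529 0.1499] [0.5886 0.0939 0.0728] lip [0.5184 0.193  0.1227] top clamp [0.6149 0.1647 0.1843]
```

{"op": "drive_tool", "data": {"rows": [{"tx": 1.55,"ty": -1.6,"tz": 0,"ax": 0,"ay": 0,"az": 0,"claw": 0},{"tx": 1.55,"ty": -1.6,"tz": 0,"ax": 0,"ay": 0,"az": 0,"claw": 0},{"tx": 0,"ty": 0,"tz": 3,"ax": 0,"ay": 0,"az": 0,"claw": 0},{"tx": 0,"ty": 0,"tz": 3,"ax": 0,"ay": 0,"az": 0,"claw": 0},{"tx": 0,"ty": 0,"tz": 3,"ax": 0,"ay": 0,"az": 0,"claw": 0},{"tx": 0,"ty": 0,"tz": 2.3,"ax": 0,"ay": 0,"az": 0,"claw": 0},{"tx": 0,"ty": 0,"tz": 2,"ax": 0,"ay": 0,"az": 0,"claw": 0},{"tx": 0,"ty": 0,"tz": 0,"ax": 0,"ay": 0,"az": 0,"claw": 0},{"tx": 0,"ty": 0,"tz": 0,"ax": 0,"ay": 0,"az": 0,"claw": 0}]}}

```text
time_s: 7.67
tcp_pos: [0.5344, 0.1874, 0.1059]
ee_rot: [[0.988, -0.155, -0.003], [-0.155, -0.988, -0.002], [-0.002, 0.002, -1.0]]
wrist_force: [0.6, 0.6, 1.5]
gripper_width: 0.003
gripper_force: 0.0
```

{"op": "drive_tool", "data": {"rows": [{"tx": -0.78,"ty": 0,"tz": -0.09,"ax": 0,"ay": 0.08,"az": 0,"claw": 0},{"tx": -0.78,"ty": 0,"tz": -0.09,"ax": 0,"ay": 0.08,"az": 0,"claw": 0},{"tx": 0,"ty": 0,"tz": 0,"ax": 0,"ay": 0,"az": 0,"claw": 0}]}}

```text
time_s: 7.92
tcp_pos: [0.517, 0.1896, 0.1086]
ee_rot: [[0.976, -0.151, 0.16], [-0.149, -0.989, -0.025], [0.162, 0.001, -0.987]]
wrist_force: [0.0, -0.6, -0.3]
gripper_width: 0.004
gripper_force: 0.2
```

{"op": "drive_tool", "data": {"rows": [{"tx": -0.78,"ty": 0,"tz": -0.05,"ax": 0,"ay": 0.08,"az": 0,"claw": 0},{"tx": -0.78,"ty": 0,"tz": -0.05,"ax": 0,"ay": 0.08,"az": 0,"claw": 0}]}}

```text
time_s: 8.08
tcp_pos: [0.5134, 0.1939, 0.1114]
ee_rot: [[0.942, -0.157, 0.296], [-0.151, -0.988, -0.044], [0.299, -0.003, -0.954]]
wrist_force: [10.5, -4.5, 2.7]
gripper_width: 0.006
gripper_force: 4.2
```

```bash
python3 - <<'E'
from h import *
a,d,st=snap("wrist");b,_,_=snap("side");print(np.round(st["joints"],1),st["wrist_force"],np.round(st["tcp_pos"],4))
c=cv2.resize(b[170:300,130:300],(510,390),interpolation=cv2.INTER_CUBIC)
o=np.zeros((390,800,3),np.uint8);o[:,:510]=c;o[:218,510:]=cv2.resize(a,(290,218));cv2.imwrite("pics/g.png",o[...,::-1])
E
```

```text
[ 42.9  14.9 -41.1  31.7 -26.5  10.4] [10.49787038 -4.45849812  2.67534576] [0.5134 0.1939 0.1114]
```

View pics/g.png

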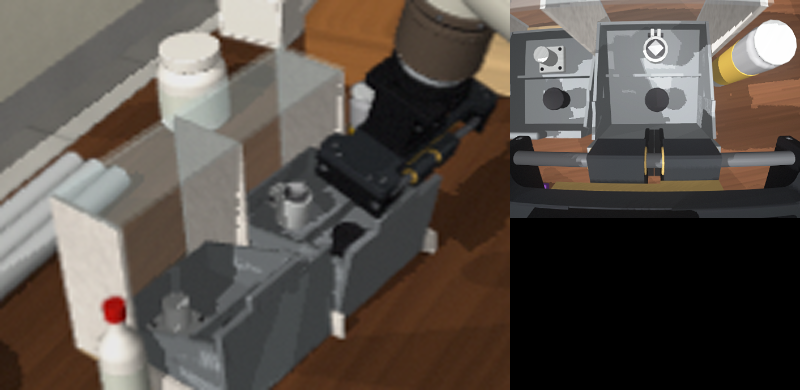

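Bin_b is tipping: its clamp at (292,200) and plug at (347,235) have risen, and bin_a stays shut. I'll continue in smaller rows.

{"op": "drive_tool", "data": {"rows": [{"tx": 0,"ty": 0,"tz": 0,"ax": 0,"ay": 0,"az": 0,"claw": 0},{"tx": 0,"ty": 0,"tz": 0,"ax": 0,"ay": 0,"az": 0,"claw": 0}]}}

```text
time_s: 8.35
tcp_pos: [0.5114, 0.1906, 0.1085]
ee_rot: [[0.944, -0.161, 0.287], [-0.153, -0.987, -0.05], [0.291, 0.004, -0.957]]
wrist_force: [0.0, -0.7, -0.8]
gripper_width: 0.008
gripper_force: 0.0
```

```bash
cat >> h.py <<'E'
X=np.array([.989,-.148,0]);Y=np.array([.148,.989,0]);Z=np.array([0,0,1.]);H=np.array([.5185,.1928,.008])
def binrot(th):
    c,s=np.cos(th),np.sin(th);U=c*X+s*Z;V=-s*X+c*Z;return U,V
def toolrot(th):
    U,V=binrot(th);return np.stack([U,-Y,-V],1)
def pos(th,u,y,v):
    U,V=binrot(th);return H+u*U+y*Y+v*V
E
python3 - <<'E'
from h import *
st=sense();p=np.array(st["tcp_pos"]);z=np.array(st["ee_rot"])[:,2];th=np.arctan2(z@X,-z@Z)
U,V=binrot(th);print(p.round(4),"th",th,"u,v",(p-H)@U,(p-H)@V,st["wrist_force"],np.round(st["joints"],1))
for t in(.4,.6,.8): print(t,pos(t,.0145,0,.097).round(4)); 
goto(pos(.4,.0145,0,.1),st,toolrot(.4))
E
```

```text
[0.5114 0.1906 0.1085] th 0.2957005233245629 u,v 0.02286326503231659 0.0981203308495121 [ 0.00725027 -0.69822092 -0.77941879] [ 42.9  15.1 -41.   31.  -26.8  10.9]
0.4 [0.4944 0.1964 0.103 ]
0.6 [0.4762 0.1991 0.0962]
0.8 [0.4597 0.2016 0.086 ]
shift cm [-1.89 -0.29 -0.29]
rotvec [ 0.008   0.1043 -0.0113]
```

{"op": "drive_tool", "data": {"rows": [{"tx": -0.38,"ty": -0.06,"tz": -0.05,"ax": 0,"ay": 0.02,"az": 0,"claw": 0},{"tx": -0.38,"ty": -0.06,"tz": -0.05,"ax": 0,"ay": 0.02,"az": 0,"claw": 0},{"tx": -0.38,"ty": -0.06,"tz": -0.05,"ax": 0,"ay": 0.02,"az": 0,"claw": 0},{"tx": -0.38,"ty": -0.06,"tz": -0.05,"ax": 0,"ay": 0.02,"az": 0,"claw": 0},{"tx": -0.38,"ty": -0.06,"tz": -0.05,"ax": 0,"ay": 0.02,"az": 0,"claw": 0},{"tx": -0.5,"ty": 0,"tz": -0.05,"ax": 0,"ay": 0.05,"az": 0,"claw": 0},{"tx": -0.5,"ty": 0,"tz": -0.05,"ax": 0,"ay": 0.05,"az": 0,"claw": 0},{"tx": 0,"ty": 0,"tz": 0,"ax": 0,"ay": 0,"az": 0,"claw": 0}]}}

```text
time_s: 9.02
tcp_pos: [0.4945, 0.1947, 0.1058]
ee_rot: [[0.884, -0.162, 0.439], [-0.141, -0.987, -0.082], [0.446, 0.01, -0.895]]
wrist_force: [0.8, -0.7, 0.3]
gripper_width: 0.005
gripper_force: 0.1
```

```bash
cat >> h.py <<'E'
def where(tgt=None):
    st=sense();p=np.array(st["tcp_pos"]);z=np.array(st["ee_rot"])[:,2];th=np.arctan2(z@X,-z@Z)
    U,V=binrot(th);print(st["time_s"],p.round(4),"th %.3f u %.4f y %.4f v %.4f"%(th,(p-H)@U,(p-H)@Y,(p-H)@V),np.round(st["wrist_force"],1),np.round(st["joints"],1))
    if tgt: goto(pos(tgt[0],*tgt[1:]),st,toolrot(tgt[0]))
E
python3 -c "from h import *;where((.8,.0145,0,.097))"
```

```text
9.0167 [0.4945 0.1947 0.1058] th 0.462 u 0.0221 y -0.0017 v 0.0982 [ 0.8 -0.7  0.3] [ 33.8  12.  -56.2  83.6 -18.3 -33.1]
shift cm [-4.06 -0.13  0.19]
rotvec [ 0.0172  0.3376 -0.0057]
```

The tool is nearing J4's limit at larger tilts. I'll fit a quick kinematic model from the logged poses, so I can choose tool tilts that are reachable.

```bash
cat >> h.py <<'E'
from scipy.optimize import least_squares
def fk(q,k):
    j=np.radians(q);a,h0,r0,L1,e,L2,L3=k
    c,s=np.cos(j[0]),np.sin(j[0]);F=lambda r,l,z:np.array([c*r+s*l,s*r-c*l,z])
    P=j[1]-j[2];f=F(np.cos(P),0,-np.sin(P));n=F(-np.sin(P),0,-np.cos(P));l=F(0,1,0);up=F(np.sin(j[1]),0,np.cos(j[1]))
    b=-j[4];m=np.cos(j[3])*n+np.sin(j[3])*l;d=np.cos(b)*f+np.sin(b)*m
    return F(r0,a,h0)+L1*up-e*n+L2*f+L3*d,d
DATA=[([-58.579,22.042,.453,0,-68.411,-14.817],(.1785,-.5984,.2215)),([-12.7,21.9,-5.3,0,-62.9,20.7],(.5357,-.2847,.1856)),([35.9,11.7,-11.9,-.1,-66.6,45.5],(.4983,.1639,.238)),([42.9,15.1,-41,31,-26.8,10.9],(.5114,.1906,.1085)),([33.8,12,-56.2,83.6,-18.3,-33.1],(.4945,.1947,.1058))]
def fitk():
    r=least_squares(lambda k:np.concatenate([fk(q,k)[0]-p for q,p in DATA]+[0.02*(k-[.15,.2,0,.4,0,.4,.25])]),[.15,.2,0,.4,0,.4,.25]);return r.x,r
LO=np.array([-179,-69,-61.2,-181,-171,-9.2]);HI=np.array([179,118,80.6,117.6,-9.2,177])
def ik(p,d,k):
    lo=LO.copy();hi=HI.copy();lo[5]=-180;best=None
    for s in([35,12,-50,80,-25],[35,12,-50,30,-40],[10,20,-40,100,-30],[35,12,-50,-150,-30]):
        r=least_squares(lambda q:np.r_[(fk(q,k)[0]-p)*10,fk(q,k)[1]-d],s,bounds=(LO[:5],np.r_[HI[:4],-9.2]),x_scale=30)
        if best is None or r.cost<best.cost:best=r
    return best.x.round(0),np.sqrt(best.cost*2)
E
python3 - <<'E'
from h import *
k,r=fitk();print(k.round(4),"res",np.abs(r.fun[:15]).max()); np.save("k.npy",k)
for th in(.45,.6,.7,.8):
    print("hook bin.8 tool",th,ik(pos(.8,.0145,0,.097),toolrot(th)[:,2],k))
for th in(.3,.45,.6,.8):
    g=pos(.8,.102,-.003,.026)   # grasp point
    d=toolrot(th)[:,2];print("clamp",th,(g+.019*d).round(3),ik(g+.019*d,d,k))
for th in(0,.2,.4,.6,.8):
    d=toolrot(th)[:,2];p=pos(.8,-.0145,0,.1);print("push.8",th,ik(p,d,k),"push.4",ik(pos(.4,-.0145,0,.1),d,k)[0:2])
E
```

```text
[ 0.1601 -0.3064  0.2311  0.4974  0.1168  0.1369  0.0009] res 0.05558288089457991
hook bin.8 tool 0.45 (array([ 42.,  11., -61.,  87., -20.]), np.float64(0.023052582886889696))
hook bin.8 tool 0.6 (array([ 42.,  11., -61., 101., -26.]), np.float64(0.024187033781985015))
hook bin.8 tool 0.7 (array([ 42.,  11., -61., 107., -31.]), np.float64(0.024994273058606378))
hook bin.8 tool 0.8 (array([ 42.,  11., -61., 111., -37.]), np.float64(0.02583293077134537))
clamp 0.3 [0.575 0.181 0.081] (array([ 33.,  22., -42.,  43., -17.]), np.float64(1.0916518108806895e-06))
clamp 0.45 [0.578 0.181 0.082] (array([ 33.,  22., -42.,  70., -18.]), np.float64(2.364934901785608e-06))
clamp 0.6 [0.581 0.18  0.084] (array([ 33.,  22., -41.,  91., -22.]), np.float64(3.985256093371291e-06))
clamp 0.8 [0.583 0.18  0.086] (array([ 32.,  22., -40., 108., -30.]), np.float64(6.432476326068632e-06))
push.8 0 (array([ 44.,  10., -61.,  -0., -19.]), np.float64(0.27952926958740426)) push.4 (array([ 42.,  11., -58.,   0., -21.]), np.float64(1.5956288391432737e-13))
push.8 0.2 (array([ 44.,  10., -61.,  38., -15.]), np.float64(0.2805035755610568)) push.4 (array([ 42.,  11., -59.,  34., -16.]), np.float64(4.933758776057128e-07))
push.8 0.4 (array([ 44.,  10., -61.,  76., -18.]), np.float64(0.28174852685144686)) push.4 (array([ 42.,  11., -59.,  73., -18.]), np.float64(1.895581269968132e-06))
push.8 0.6 (array([ 44.,  10., -61.,  97., -27.]), np.float64(0.2832149265278791)) push.4 (array([ 42.,  11., -59.,  96., -26.]), np.float64(3.985256093366442e-06))
push.8 0.8 (array([ 44.,  10., -61., 108., -37.]), np.float64(0.284844710205668)) push.4 (array([ 42.,  11., -59., 109., -36.]), np.float64(6.432476325995505e-06))
```

```bash
python3 - <<'E'
import re
s=open('h.py').read()
s=s.replace("a,h0,r0,L1,e,L2,L3=k","a,h0,r0,L1,e,L2,L3,w,v=k").replace("+L2*f+L3*d,d","+L2*f+L3*d+w*(np.cos(b)*m-np.sin(b)*f)+v*(np.cos(j[3])*l-np.sin(j[3])*n),d")
s=s.replace("0.02*(k-[.15,.2,0,.4,0,.4,.25])]),[.15,.2,0,.4,0,.4,.25])","0.002*(k-K0)]),K0)").replace("def fitk","K0=np.array([.08,.2,0,.4,0,.4,.25,0,.08])\ndef fitk")
open('h.py','w').write(s)
E
cat > r.py <<'E'
from h import *
k,r=fitk();print(k.round(4),"res",np.abs(r.fun[:3*len(DATA)]).max()); np.save("k.npy",k)
for th in(.45,.6,.7,.8):
    print("hook bin.8 tool",th,ik(pos(.8,.0145,0,.097),toolrot(th)[:,2],k))
for th in(.3,.45,.6,.8):
    g=pos(.8,.102,-.003,.026)   # grasp point
    d=toolrot(th)[:,2];print("clamp",th,(g+.019*d).round(3),ik(g+.019*d,d,k))
for th in(0,.2,.4,.6,.8):
    d=toolrot(th)[:,2];p=pos(.8,-.0145,0,.1);print("push.8",th,ik(p,d,k),"push.4",ik(pos(.4,-.0145,0,.1),d,k)[0:2])
E
python3 r.py
```

```text
[-1.000e-04  1.621e-01 -7.000e-04  5.644e-01 -4.000e-04  4.224e-01
  3.073e-01 -2.000e-04  1.600e-01] res 0.0006987615304141215
hook bin.8 tool 0.45 (array([ 31.,  12., -60.,  98., -16.]), np.float64(2.3649349018249558e-06))
hook bin.8 tool 0.6 (array([ 26.,  12., -61., 118., -20.]), np.float64(0.06058488521249067))
hook bin.8 tool 0.7 (array([ 27.,  13., -61., 118., -23.]), np.float64(0.1426351037741603))
hook bin.8 tool 0.8 (array([   5.,   15.,  -60., -181.,  -29.]), np.float64(0.16274886014881693))
clamp 0.3 [0.575 0.181 0.081] (array([ 37.,  22., -36.,  32., -23.]), np.float64(1.0916518109875339e-06))
clamp 0.45 [0.578 0.181 0.082] (array([ 23.,  19., -49.,  95., -13.]), np.float64(2.364934901808934e-06))
clamp 0.6 [0.581 0.18  0.084] (array([ 18.,  20., -50., 118., -18.]), np.float64(0.05434803477674167))
clamp 0.8 [0.583 0.18  0.086] (array([   2.,   21.,  -46., -181.,  -22.]), np.float64(0.1254453762659148))
push.8 0 (array([ 44.,  19., -31.,   0., -40.]), np.float64(2.369650047128357e-15)) push.4 (array([ 42.,  19., -26.,   0., -46.]), np.float64(8.232286195523288e-13))
push.8 0.2 (array([ 49.,  15., -46.,  24., -25.]), np.float64(4.933686657634734e-07)) push.4 (array([ 47.,  15., -39.,  19., -31.]), np.float64(4.933686657490027e-07))
push.8 0.4 (array([ 35.,  13., -61.,  91., -15.]), np.float64(0.014298459889265163)) push.4 (array([ 39.,  12., -57.,  72., -17.]), np.float64(1.8955812699195214e-06))
push.8 0.6 (array([   6.,   13.,  -55., -181.,  -11.]), np.float64(0.13619380458883085)) push.4 (array([ 26.,  12., -61., 118., -22.]), np.float64(0.030393330801188723))
push.8 0.8 (array([   6.,   16.,  -61., -181.,  -29.]), np.float64(0.1766838528342239)) push.4 (array([   5.,   13.,  -58., -181.,  -27.]), np.float64(0.16066509247551883))
```

The model fits to under 1 mm. Tool tilts up to about 0.45 rad are reachable, so I'll keep this tilt and follow the lip's arc.

```bash
python3 - <<'E'
from h import *
where()
st=sense();R=np.array(st["ee_rot"]);p=np.array(st["tcp_pos"])
for ph in(.45,.55,.65,.75,.83):
    q=pos(ph,.013,0,.094);print(ph,(R.T@(q-p)*100).round(2));p=q
E
```

```text
9.0167 [0.4945 0.1947 0.1058] th 0.462 u 0.0221 y -0.0017 v 0.0982 [ 0.8 -0.7  0.3] [ 33.8  12.  -56.2  83.6 -18.3 -33.1]
0.45 [-0.8  -0.17  0.44]
0.55 [-0.94  0.01 -0.09]
0.65 [-0.95  0.01  0.  ]
0.75 [-0.94  0.01  0.09]
0.83 [-0.75  0.    0.14]
```

{"op": "drive_tool", "data": {"rows": [{"tx": -0.4,"ty": -0.1,"tz": 0.2,"ax": 0,"ay": 0,"az": 0,"claw": 0},{"tx": -0.4,"ty": -0.1,"tz": 0.2,"ax": 0,"ay": 0,"az": 0,"claw": 0},{"tx": -0.47,"ty": 0,"tz": -0.04,"ax": 0,"ay": 0,"az": 0,"claw": 0},{"tx": -0.47,"ty": 0,"tz": -0.04,"ax": 0,"ay": 0,"az": 0,"claw": 0},{"tx": -0.47,"ty": 0,"tz": 0,"ax": 0,"ay": 0,"az": 0,"claw": 0},{"tx": -0.47,"ty": 0,"tz": 0,"ax": 0,"ay": 0,"az": 0,"claw": 0},{"tx": -0.47,"ty": 0,"tz": 0.05,"ax": 0,"ay": 0,"az": 0,"claw": 0},{"tx": -0.47,"ty": 0,"tz": 0.05,"ax": 0,"ay": 0,"az": 0,"claw": 0}]}}

```text
time_s: 9.68
tcp_pos: [0.4684, 0.2015, 0.0881]
ee_rot: [[0.88, -0.169, 0.443], [-0.147, -0.986, -0.084], [0.451, 0.009, -0.893]]
wrist_force: [9.1, -3.0, 1.4]
gripper_width: 0.009
gripper_force: 3.5
```

```bash
python3 -c "from h import *;where((.8,.013,0,.094))"
```

```text
9.6833 [0.4684 0.2015 0.0881] th 0.468 u -0.0093 y 0.0012 v 0.0944 [ 9.1 -3.   1.4] [ 31.5  12.2 -59.5  97.2 -17.8 -45.5]
shift cm [-0.91  0.13  0.13]
rotvec [ 0.0197  0.3322 -0.0124]
```

{"op": "drive_tool", "data": {"rows": [{"tx": -0.4,"ty": 0,"tz": 0.07,"ax": 0,"ay": 0,"az": 0,"claw": 0},{"tx": -0.3,"ty": 0,"tz": 0.07,"ax": 0,"ay": 0,"az": 0,"claw": 0}]}}

```text
time_s: 9.85
tcp_pos: [0.463, 0.2024, 0.0838]
ee_rot: [[0.88, -0.169, 0.444], [-0.147, -0.986, -0.084], [0.451, 0.008, -0.892]]
wrist_force: [8.1, -2.6, 0.6]
gripper_width: 0.004
gripper_force: 3.4
```

```bash
python3 -c "from h import *;where((.8,.013,0,.094))"
```

```text
9.85 [0.463  0.2024 0.0838] th 0.468 u -0.0161 y 0.0013 v 0.0930 [ 8.1 -2.6  0.6] [ 30.7  12.4 -60.1 100.4 -17.7 -48.1]
shift cm [-0.22  0.13 -0.01]
rotvec [ 0.0194  0.3318 -0.0122]
```

{"op": "drive_tool", "data": {"rows": [{"tx": -0.1,"ty": 0,"tz": 0.05,"ax": 0,"ay": -0.05,"az": 0,"claw": 0},{"tx": -0.2,"ty": 0,"tz": 0.05,"ax": 0,"ay": -0.05,"az": 0,"claw": 0},{"tx": -0.25,"ty": 0,"tz": 0.05,"ax": 0,"ay": -0.05,"az": 0,"claw": 0},{"tx": -0.2,"ty": 0,"tz": 0.05,"ax": 0,"ay": 0,"az": 0,"claw": 0}]}}

```text
time_s: 10.18
tcp_pos: [0.461, 0.2034, 0.0815]
ee_rot: [[0.917, -0.174, 0.359], [-0.158, -0.985, -0.073], [0.366, 0.01, -0.93]]
wrist_force: [11.0, -6.9, 4.8]
gripper_width: 0.003
gripper_force: 6.3
```

```bash
python3 -c "from h import *;where((.8,.013,0,.094))"
```

```text
10.1833 [0.461  0.2034 0.0815] th 0.375 u -0.0274 y 0.0019 v 0.0898 [11.  -6.9  4.8] [ 40.5  13.  -56.8  69.3 -18.  -26.7]
shift cm [ 0.06  0.19 -0.12]
rotvec [ 0.023   0.4249 -0.0164]
```

{"op": "drive_tool", "data": {"rows": [{"tx": -0.25,"ty": 0,"tz": 0.08,"ax": 0,"ay": 0,"az": 0,"claw": 0},{"tx": -0.25,"ty": 0,"tz": 0.08,"ax": 0,"ay": 0,"az": 0,"claw": 0}]}}

```text
time_s: 10.35
tcp_pos: [0.4607, 0.2034, 0.0813]
ee_rot: [[0.913, -0.173, 0.369], [-0.156, -0.985, -0.077], [0.376, 0.013, -0.926]]
wrist_force: [18.0, -6.9, 13.7]
gripper_width: 0.009
gripper_force: 11.1
```

```bash
python3 -c "from h import *;where((.8,.013,0,.094))"
```

```text
10.35 [0.4607 0.2034 0.0813] th 0.386 u -0.0269 y 0.0019 v 0.0900 [18.  -6.9 13.7] [ 39.6  13.  -57.4  72.9 -17.9 -29.4]
shift cm [ 0.1   0.19 -0.12]
rotvec [ 0.0254  0.4142 -0.0139]
```

{"op": "drive_tool", "data": {"rows": [{"tx": 0.9,"ty": 0,"tz": 0,"ax": 0,"ay": 0,"az": 0,"claw": 0},{"tx": 0,"ty": 0,"tz": -2,"ax": 0,"ay": 0,"az": 0,"claw": 0},{"tx": 0,"ty": 0,"tz": -3,"ax": 0,"ay": 0,"az": 0,"claw": 0},{"tx": 0,"ty": 0,"tz": -3,"ax": 0,"ay": 0,"az": 0,"claw": 0},{"tx": 0,"ty": 0,"tz": -3,"ax": 0,"ay": 0,"az": 0,"claw": 5},{"tx": 0,"ty": 0,"tz": -3,"ax": 0,"ay": 0,"az": 0,"claw": 5},{"tx": 2,"ty": 0,"tz": -1,"ax": 0,"ay": 0,"az": 0,"claw": 5},{"tx": 2,"ty": 0,"tz": 0,"ax": 0,"ay": 0,"az": 0,"claw": 5},{"tx": 0,"ty": 0,"tz": 0,"ax": 0,"ay": 0,"az": 0,"claw": 5},{"tx": 0,"ty": 0,"tz": 0,"ax": 0,"ay": 0,"az": 0,"claw": 5}]}}

```text
time_s: 11.18
tcp_pos: [0.4491, 0.2071, 0.2252]
ee_rot: [[0.919, -0.167, 0.358], [-0.151, -0.986, -0.071], [0.365, 0.011, -0.931]]
wrist_force: [-0.1, -0.5, -1.0]
gripper_width: 0.374
gripper_force: 0.0
```

```bash
python3 - <<'E'
from h import *
where();a,d,st=snap("wrist")
cv2.imwrite("pics/i.png",cv2.resize(a,(800,600))[...,::-1])
k=np.load("k.npy")
g=pos(.8,.102,-.003,.033)
for th in(.3,.36,.4,.45):
    d=toolrot(th)[:,2];print("clamp",th,ik(g+.019*d,d,k))
E
```

```text
11.1833 [0.4491 0.2071 0.2252] th 0.373 u 0.0134 y 0.0039 v 0.2281 [-0.1 -0.5 -1. ] [ 54.1   1.4 -39.   28.5 -44.    6.7]
clamp 0.3 (array([ 37.,  21., -36.,  32., -24.]), np.float64(1.091651810863502e-06))
clamp 0.36 (array([ 35.,  20., -43.,  50., -18.]), np.float64(1.5512129896519315e-06))
clamp 0.4 (array([ 31.,  19., -47.,  68., -15.]), np.float64(1.8955812699756124e-06))
clamp 0.45 (array([ 24.,  19., -50.,  92., -14.]), np.float64(2.364934901860873e-06))
```

View pics/i.png

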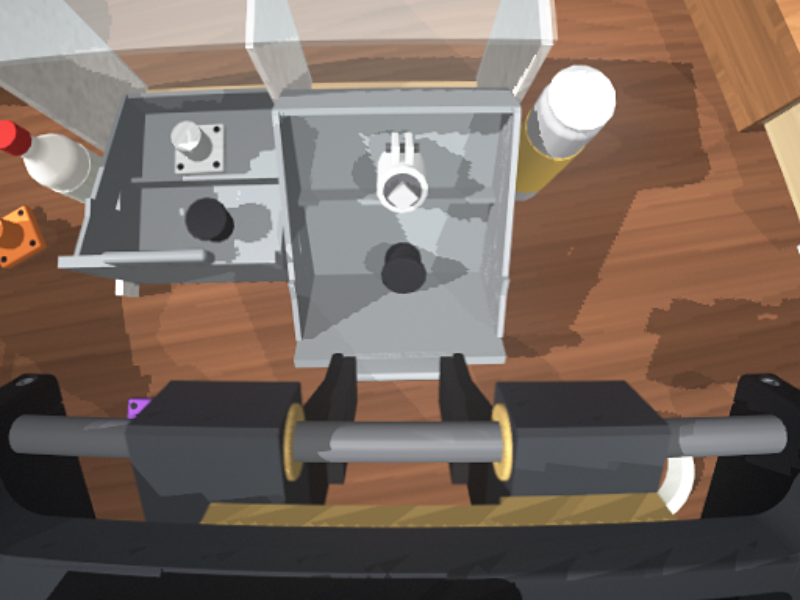

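The bin is tipped with the clamp at (402,185) against the divider line (y≈197). The plug is at (403,262). The flange in bin_a is untouched. Next I'll check the tilt and the clamp position from depth.

```bash
python3 - <<'E'
from h import *
W=cloud("wrist");f=800/512;_,_,st=load("wrist")
def pl(x0,y0,x1,y1):
    q=W[int(y0/f):int(y1/f),int(x0/f):int(x1/f)].reshape(-1,3);q=q[~np.isnan(q[:,0])];c=q.mean(0);_,s,vt=np.linalg.svd(q-c);n=vt[2]*np.sign(vt[2,2]);return n,c,s[2]/np.sqrt(len(q))
for n,b in [("front floor",(325,225,375,300)),("front2",(440,225,490,300)),("panel",(310,346,490,360)),("back",(300,130,365,180))]:
    nn,c,r=pl(*b);print(n,"tilt",np.arctan2(-nn@X,nn@Z).round(3),nn@Y,c.round(3),r.round(4))
U,V=binrot(.8)
for nm,(x,y) in dict(apex=(403,192),rimL=(380,188),rimR=(426,188),rimF=(403,211),body=(402,168)).items():
    w=W[int(y/f),int(x/f)];e=w-H;print(nm,w.round(4),"u %.4f y %.4f v %.4f"%(e@U,e@Y,e@V))
for nm,p in dict(apexpred=pos(.8,.102,-.003,.05),lip=pos(.8,0,0,.115),divL=pos(.8,.083,.071,.021),divR=pos(.8,.083,-.071,.021),backL=pos(.8,.153,.071,.034)).items(): print(nm,(proj("wrist",p,st)*f).round(0))
E
```

```text
front floor tilt 0.381 0.054162271074527674 [0.53  0.232 0.03 ] 0.0074
front2 tilt 0.309 0.21558000571832128 [0.514 0.139 0.031] 0.0084
panel tilt 1.547 0.017982345699398546 [0.453 0.204 0.089] 0.0026
back tilt 0.794 0.0018424471859520195 [0.598 0.228 0.091] 0.0007
apex [0.5545 0.1855 0.1195] u 0.1055 y -0.0019 v 0.0514
rimL [0.5618 0.1986 0.11  ] u 0.1024 y 0.0122 v 0.0410
rimR [0.557  0.1692 0.1099] u 0.1021 y -0.0176 v 0.0412
rimF [0.5471 0.1863 0.0977] u 0.0848 y -0.0022 v 0.0415
body [0.5691 0.1831 0.1212] u 0.1171 y -0.0021 v 0.0420
apexpred [403. 194.]
lip [401. 375.]
divL [299. 200.]
divR [496. 197.]
backL [280. 109.]
```

```bash
python3 - <<'E'
from h import *
where()
st=sense();R=toolrot(.38);Rc=np.array(st["ee_rot"])
print("rot",cv2.Rodrigues(Rc.T@R)[0].ravel().round(3))
p=np.array(st["tcp_pos"]);k=np.load("k.npy")
for t in[(.8,.097,-.0025,.11),(.8,.097,-.0025,.0175),(.8,.097,-.0025,.09)]:
    q=pos(*t);print(t,q.round(3),"now-axes",(Rc.T@(q-p)*100).round(2),ik(q,R[:,2],k));p=q
E
```

```text
11.2333 [0.4485 0.2064 0.2244] th 0.373 u 0.0126 y 0.0031 v 0.2275 [-0.5 -0.  -1.2] [ 54.1   1.4 -39.1  28.6 -44.    6.7]
rot [ 0.019  0.007 -0.012]
(0.8, 0.097, -0.0025, 0.11) [0.507 0.192 0.154] now-axes [3.02 0.36 8.73] (array([ 44.,  10., -43.,  38., -29.]), np.float64(1.7197734540021348e-06))
(0.8, 0.097, -0.0025, 0.0175) [0.573 0.182 0.09 ] now-axes [ 3.83 -0.21  8.42] (array([ 34.,  19., -44.,  56., -17.]), np.float64(1.719773454006843e-06))
(0.8, 0.097, -0.0025, 0.09) [0.521 0.19  0.14 ] now-axes [-3.    0.16 -6.6 ] (array([ 42.,  12., -43.,  41., -26.]), np.float64(1.719773453983055e-06))
```

{"op": "drive_tool", "data": {"rows": [{"tx": 0.6,"ty": 0.07,"tz": 1.75,"ax": 0.019,"ay": 0,"az": -0.012,"claw": 5.2},{"tx": 0.6,"ty": 0.07,"tz": 1.75,"ax": 0,"ay": 0,"az": 0,"claw": 5.2},{"tx": 0.6,"ty": 0.07,"tz": 1.75,"ax": 0,"ay": 0,"az": 0,"claw": 5.2},{"tx": 0.6,"ty": 0.07,"tz": 1.75,"ax": 0,"ay": 0,"az": 0,"claw": 5.2},{"tx": 0.6,"ty": 0.07,"tz": 1.75,"ax": 0,"ay": 0,"az": 0,"claw": 5.2},{"tx": 0.4,"ty": 0,"tz": 0.8,"ax": 0,"ay": 0,"az": 0,"claw": 5.2},{"tx": 0.4,"ty": 0,"tz": 0.8,"ax": 0,"ay": 0,"az": 0,"claw": 5.2},{"tx": 0.4,"ty": 0,"tz": 0.8,"ax": 0,"ay": 0,"az": 0,"claw": 5.2},{"tx": 0.4,"ty": 0,"tz": 0.8,"ax": 0,"ay": 0,"az": 0,"claw": 5.2},{"tx": 0,"ty": 0,"tz": 0,"ax": 0,"ay": 0,"az": 0,"claw": 5.2}]}}

```text
time_s: 12.07
tcp_pos: [0.5347, 0.1897, 0.1302]
ee_rot: [[0.92, -0.147, 0.363], [-0.137, -0.989, -0.055], [0.367, 0.001, -0.93]]
wrist_force: [0.2, 0.2, -0.1]
gripper_width: 0.601
gripper_force: 0.0
```

```bash
cat > w.py <<'E'
from h import *
import sys
st=sense();p=np.array(st["tcp_pos"]);U,V=binrot(.8);e=p-H
print("bin frame u %.4f y %.4f v %.4f"%(e@U,e@Y,e@V));where()
t=[float(x) for x in sys.argv[1:]]
goto(pos(.8,*t[:3]),st,toolrot(t[3]))
E
python3 w.py .097 -.0025 .0175 .38
```

```text
bin frame u 0.0991 y -0.0007 v 0.0733
12.0667 [0.5347 0.1897 0.1302] th 0.375 u 0.0601 y -0.0007 v 0.1076 [ 0.2  0.2 -0.1] [ 40.7  13.8 -42.8  41.7 -24.7   4. ]
shift cm [2.11 0.18 5.17]
rotvec [0.0004 0.0046 0.0011]
```

{"op": "drive_tool", "data": {"rows": [{"tx": 0.26,"ty": 0.02,"tz": 0.65,"ax": 0,"ay": 0,"az": 0,"claw": 5.2},{"tx": 0.26,"ty": 0.02,"tz": 0.65,"ax": 0,"ay": 0,"az": 0,"claw": 5.2},{"tx": 0.26,"ty": 0.02,"tz": 0.65,"ax": 0,"ay": 0,"az": 0,"claw": 5.2},{"tx": 0.26,"ty": 0.02,"tz": 0.65,"ax": 0,"ay": 0,"az": 0,"claw": 5.2},{"tx": 0.26,"ty": 0.02,"tz": 0.65,"ax": 0,"ay": 0,"az": 0,"claw": 5.2},{"tx": 0.26,"ty": 0.02,"tz": 0.65,"ax": 0,"ay": 0,"az": 0,"claw": 5.2},{"tx": 0.26,"ty": 0.02,"tz": 0.65,"ax": 0,"ay": 0,"az": 0,"claw": 5.2},{"tx": 0.26,"ty": 0.02,"tz": 0.65,"ax": 0,"ay": 0,"az": 0,"claw": 5.2},{"tx": 0,"ty": 0,"tz": 0,"ax": 0,"ay": 0,"az": 0,"claw": 5.2}]}}

```text
time_s: 12.82
tcp_pos: [0.5722, 0.1821, 0.0891]
ee_rot: [[0.92, -0.147, 0.362], [-0.137, -0.989, -0.055], [0.366, 0.001, -0.931]]
wrist_force: [0.7, -0.9, 1.1]
gripper_width: 0.598
gripper_force: 0.0
```

```bash
python3 w.py .097 -.0025 .0175 .38
```

```text
bin frame u 0.0963 y -0.0026 v 0.0173
12.8167 [0.5722 0.1821 0.0891] th 0.375 u 0.0806 y -0.0026 v 0.0555 [ 0.7 -0.9  1.1] [ 33.9  19.5 -43.9  54.8 -17.6  -3.8]
shift cm [ 0.05 -0.01 -0.05]
rotvec [0.0006 0.0051 0.0012]
```

Close, then lift along the bin's v axis.

{"op": "drive_tool", "data": {"rows": [{"tx": 0,"ty": 0,"tz": 0,"ax": 0,"ay": 0,"az": 0,"claw": 0},{"tx": 0,"ty": 0,"tz": 0,"ax": 0,"ay": 0,"az": 0,"claw": 0},{"tx": 0,"ty": 0,"tz": 0,"ax": 0,"ay": 0,"az": 0,"claw": 0},{"tx": 0,"ty": 0,"tz": 0,"ax": 0,"ay": 0,"az": 0,"claw": 0},{"tx": 0,"ty": 0,"tz": 0,"ax": 0,"ay": 0,"az": 0,"claw": 0}]}}

```text
time_s: 13.23
tcp_pos: [0.5721, 0.1831, 0.0909]
ee_rot: [[0.92, -0.146, 0.364], [-0.136, -0.989, -0.053], [0.368, -0.001, -0.93]]
wrist_force: [-0.7, -0.0, -0.1]
gripper_width: 0.383
gripper_force: 30.0
```

{"op": "drive_tool", "data": {"rows": [{"tx": -0.2,"ty": 0,"tz": -0.5,"ax": 0,"ay": 0,"az": 0,"claw": 0},{"tx": -0.25,"ty": 0,"tz": -0.65,"ax": 0,"ay": 0,"az": 0,"claw": 0},{"tx": -0.25,"ty": 0,"tz": -0.65,"ax": 0,"ay": 0,"az": 0,"claw": 0},{"tx": -0.25,"ty": 0,"tz": -0.7,"ax": 0,"ay": 0,"az": 0,"claw": 0},{"tx": -0.25,"ty": 0,"tz": -0.7,"ax": 0,"ay": 0,"az": 0,"claw": 0},{"tx": -0.25,"ty": 0,"tz": -0.7,"ax": 0,"ay": 0,"az": 0,"claw": 0},{"tx": -0.5,"ty": 0,"tz": -2,"ax": 0,"ay": 0,"az": 0,"claw": 0},{"tx": -0.5,"ty": 0,"tz": -2,"ax": 0,"ay": 0,"az": 0,"claw": 0},{"tx": -0.5,"ty": 0,"tz": -3,"ax": 0,"ay": 0,"az": 0,"claw": 0},{"tx": -0.5,"ty": 0,"tz": -3,"ax": 0,"ay": 0,"az": 0,"claw": 0}]}}

```text
time_s: 14.07
tcp_pos: [0.4882, 0.1946, 0.2068]
ee_rot: [[0.921, -0.147, 0.361], [-0.136, -0.989, -0.055], [0.365, 0.001, -0.931]]
wrist_force: [0.3, 1.0, -0.8]
gripper_width: 0.382
gripper_force: 30.0
```

```bash
python3 - <<'E'
from h import *
where();b,_,_=snap("side");np.savez("s2.npz",im=b)
# upright tool rotations at drawer: tool up leans .42 toward lug dir; lug dir azimuth options
k=np.load("k.npy");cx=np.array([.990,.139,0]);cy=np.array([-.139,.990,0])
C=np.array([.447,-.278,0])+.103*cx;C[2]=.022+.031
lean=.42
for nm,l in dict(back=cx,front=-cx,left=cy,right=-cy,fr=(-cx-cy)/2**.5,fl=(-cx+cy)/2**.5).items():
    d=-np.sin(lean)*l-np.cos(lean)*Z; p=C+.019*d
    print(nm,p.round(3),ik(p,d,k), ik(p+.1*Z,d,k)[1])
E
```

```text
14.0667 [0.4882 0.1946 0.2068] th 0.374 u 0.0445 y -0.0027 v 0.1961 [ 0.3  1.  -0.8] [ 48.    4.9 -38.2  29.4 -38.4  11.7]
back [ 0.541 -0.265  0.036] (array([ -7.,  41.,  -2.,   7., -71.]), np.float64(4.8135914492724025e-05)) 4.813591449254587e-05
front [ 0.557 -0.263  0.036] (array([-17.,  26., -20., -25., -24.]), np.float64(4.813591449252982e-05)) 4.813591449250115e-05
left [ 0.55  -0.271  0.036] (array([ -7.,  28., -41.,  59., -27.]), np.float64(4.813591449260076e-05)) 4.813591449254947e-05
right [ 0.548 -0.256  0.036] (array([-21.,  38.,   4., -22., -70.]), np.float64(4.813591449245245e-05)) 4.813591449256167e-05
fr [ 0.554 -0.257  0.036] (array([-23.,  32.,  -6., -31., -51.]), np.float64(4.8135914492533144e-05)) 4.813591449263405e-05
fl [ 0.555 -0.268  0.036] (array([-29.,  25., -47., 118.,  -9.]), np.float64(0.08671099685945644)) 4.81359144925648e-05
```

{"op": "drive_tool", "data": {"rows": [{"tx": -0.3,"ty": 0,"tz": -0.8,"ax": 0,"ay": -0.08,"az": 0,"claw": 0},{"tx": -0.3,"ty": 0,"tz": -0.8,"ax": 0,"ay": -0.08,"az": 0,"claw": 0},{"tx": -0.2,"ty": 0,"tz": -0.8,"ax": 0,"ay": -0.08,"az": 0,"claw": 0},{"tx": 0,"ty": 0,"tz": -0.8,"ax": 0,"ay": -0.08,"az": 0,"claw": 0},{"tx": 0,"ty": 0,"tz": 0,"ax": 0,"ay": -0.08,"az": 0,"claw": 0},{"tx": 0,"ty": 0,"tz": 0,"ax": 0,"ay": -0.08,"az": 0,"claw": 0},{"tx": 0,"ty": 0,"tz": 0,"ax": 0,"ay": -0.08,"az": 0,"claw": 0},{"tx": 0,"ty": 0,"tz": 0,"ax": 0,"ay": -0.08,"az": 0,"claw": 0},{"tx": 0,"ty": 0,"tz": 0,"ax": 0,"ay": -0.08,"az": 0,"claw": 0},{"tx": 0,"ty": 0,"tz": 0,"ax": 0,"ay": -0.075,"az": 0,"claw": 0}]}}

```text
time_s: 14.95
tcp_pos: [0.4745, 0.1976, 0.2353]
ee_rot: [[0.902, -0.147, -0.405], [-0.133, -0.989, 0.061], [-0.41, -0.001, -0.912]]
wrist_force: [0.2, -0.0, -0.7]
gripper_width: 0.384
gripper_force: 30.0
```

```bash
cat > d.py <<'E'
from h import *
import sys
cx=np.array([.990,.139,0]);cy=np.array([-.139,.990,0]);k=np.load("k.npy")
def Rz(a): c,s=np.cos(a),np.sin(a);return np.array([[c,-s,0],[s,c,0],[0,0,1]])
st=sense();R=np.array(st["ee_rot"]);p=np.array(st["tcp_pos"])
z=R[:,2];print("time",st["time_s"],p.round(4),"joints",np.round(st["joints"],1),"th",np.arctan2(z@X,-z@Z).round(3),st["gripper_width"],np.round(st["wrist_force"],1))
print("world z in tool",(R.T@Z).round(3))
E
python3 - <<'E'
exec(open('d.py').read())
tgt=np.array([.447,-.278,0])+.118*cx
via=[np.array([.46,.0,.24]),np.array([.50,-.2,.24]),np.r_[tgt[:2],.2]]
q=p
for v in via: print((R.T@(v-q)*100).round(2),np.linalg.norm(v-q),ik(v,R[:,2],k));q=v
for a in(-40,-80,-120,-163.5): print(a,ik(via[-1],Rz(np.radians(a))@R[:,2],k))
E
```

```text
time 14.95 [0.4745 0.1976 0.2353] joints [ 30.9  22.5   4.8 -15.1 -91.4  52.8] th -0.422 0.38366967466410784 [ 0.2 -0.  -0.7]
world z in tool [-0.41  -0.001 -0.912]
[ 1.14 19.76 -1.05] 0.19820664484353495 (array([ 14.,  19.,  -3.,  -9., -91.]), np.float64(6.804791091661148e-15))
[ 6.27 19.2  -2.85] 0.20396078054371142 (array([ -5.,  26.,   6.,  -1., -94.]), np.float64(2.8649859375965147e-14))
[8.22 5.16 0.69] 0.09730008224045855 (array([-10.,  36.,  16.,   0., -95.]), np.float64(4.452202187892068e-15))
-40 (array([-17.,  35.,  20., -13., -96.]), np.float64(2.491207870249576e-15))
-80 (array([-22.,  30.,  14., -22., -85.]), np.float64(1.2828054319041945e-15))
-120 (array([-23.,  22.,   3., -26., -66.]), np.float64(1.0183031611593336e-13))
-163.5 (array([-15.,  14., -13., -14., -41.]), np.float64(3.1290740324085253e-13))
```

{"op": "drive_tool", "data": {"rows": [{"tx": 0.19,"ty": 3.3,"tz": -0.17,"ax": 0,"ay": 0,"az": 0,"claw": 0},{"tx": 0.19,"ty": 3.3,"tz": -0.17,"ax": 0,"ay": 0,"az": 0,"claw": 0},{"tx": 0.19,"ty": 3.3,"tz": -0.17,"ax": 0,"ay": 0,"az": 0,"claw": 0},{"tx": 0.19,"ty": 3.3,"tz": -0.17,"ax": 0,"ay": 0,"az": 0,"claw": 0},{"tx": 0.19,"ty": 3.3,"tz": -0.17,"ax": 0,"ay": 0,"az": 0,"claw": 0},{"tx": 0.19,"ty": 3.3,"tz": -0.17,"ax": 0,"ay": 0,"az": 0,"claw": 0},{"tx": 1.05,"ty": 3.2,"tz": -0.47,"ax": 0,"ay": 0,"az": 0,"claw": 0},{"tx": 1.05,"ty": 3.2,"tz": -0.47,"ax": 0,"ay": 0,"az": 0,"claw": 0},{"tx": 1.05,"ty": 3.2,"tz": -0.47,"ax": 0,"ay": 0,"az": 0,"claw": 0},{"tx": 1.05,"ty": 3.2,"tz": -0.47,"ax": 0,"ay": 0,"az": 0,"claw": 0}]}}

```text
time_s: 15.78
tcp_pos: [0.4864, -0.1353, 0.2399]
ee_rot: [[0.904, -0.146, -0.402], [-0.133, -0.989, 0.06], [-0.406, -0.001, -0.914]]
wrist_force: [0.4, 0.1, -1.6]
gripper_width: 0.379
gripper_force: 30.0
```

{"op": "drive_tool", "data": {"rows": [{"tx": 1.05,"ty": 3.2,"tz": -0.47,"ax": 0,"ay": 0,"az": 0,"claw": 0},{"tx": 1.05,"ty": 3.2,"tz": -0.47,"ax": 0,"ay": 0,"az": 0,"claw": 0},{"tx": 0,"ty": 0,"tz": 0,"ax": 0.0488,"ay": 0,"az": 0.1085,"claw": 0},{"tx": 0,"ty": 0,"tz": 0,"ax": 0.0488,"ay": 0,"az": 0.1085,"claw": 0},{"tx": 0,"ty": 0,"tz": 0,"ax": 0.0488,"ay": 0,"az": 0.1085,"claw": 0},{"tx": 0,"ty": 0,"tz": 0,"ax": 0.0488,"ay": 0,"az": 0.1085,"claw": 0},{"tx": 0,"ty": 0,"tz": 0,"ax": 0.0488,"ay": 0,"az": 0.1085,"claw": 0},{"tx": 0,"ty": 0,"tz": 0,"ax": 0.0488,"ay": 0,"az": 0.1085,"claw": 0},{"tx": 0,"ty": 0,"tz": 0,"ax": 0.0488,"ay": 0,"az": 0.1085,"claw": 0},{"tx": 0,"ty": 0,"tz": 0,"ax": 0.0488,"ay": 0,"az": 0.1085,"claw": 0}]}}

```text
time_s: 16.62
tcp_pos: [0.5, -0.2006, 0.2395]
ee_rot: [[0.411, -0.893, -0.181], [-0.815, -0.449, 0.367], [-0.409, -0.003, -0.912]]
wrist_force: [0.2, -0.9, -0.6]
gripper_width: 0.381
gripper_force: 30.0
```

{"op": "drive_tool", "data": {"rows": [{"tx": 0,"ty": 0,"tz": 0,"ax": 0.0488,"ay": 0,"az": 0.1085,"claw": 0},{"tx": 0,"ty": 0,"tz": 0,"ax": 0.0488,"ay": 0,"az": 0.1085,"claw": 0},{"tx": 0,"ty": 0,"tz": 0,"ax": 0.0488,"ay": 0,"az": 0.1085,"claw": 0},{"tx": 0,"ty": 0,"tz": 0,"ax": 0.0488,"ay": 0,"az": 0.1085,"claw": 0},{"tx": 0,"ty": 0,"tz": 0,"ax": 0.0488,"ay": 0,"az": 0.1085,"claw": 0},{"tx": 0,"ty": 0,"tz": 0,"ax": 0.0488,"ay": 0,"az": 0.1085,"claw": 0},{"tx": 0,"ty": 0,"tz": 0,"ax": 0.0488,"ay": 0,"az": 0.1085,"claw": 0},{"tx": 0,"ty": 0,"tz": 0,"ax": 0.0488,"ay": 0,"az": 0.1085,"claw": 0},{"tx": 0,"ty": 0,"tz": 0,"ax": 0.0488,"ay": 0,"az": 0.1085,"claw": 0},{"tx": 0,"ty": 0,"tz": 0,"ax": 0.0488,"ay": 0,"az": 0.1085,"claw": 0}]}}

```text
time_s: 17.45
tcp_pos: [0.4994, -0.2007, 0.2398]
ee_rot: [[-0.603, -0.749, 0.275], [-0.683, 0.662, 0.308], [-0.413, -0.002, -0.911]]
wrist_force: [0.3, 0.1, -1.6]
gripper_width: 0.385
gripper_force: 30.0
```

{"op": "drive_tool", "data": {"rows": [{"tx": 0,"ty": 0,"tz": 0,"ax": 0.0488,"ay": 0,"az": 0.1085,"claw": 0},{"tx": 0,"ty": 0,"tz": 0,"ax": 0.0488,"ay": 0,"az": 0.1085,"claw": 0},{"tx": 0,"ty": 0,"tz": 0,"ax": 0.0488,"ay": 0,"az": 0.1085,"claw": 0},{"tx": 0,"ty": 0,"tz": 0,"ax": 0.0488,"ay": 0,"az": 0.1085,"claw": 0},{"tx": 0,"ty": 0,"tz": 0,"ax": 0.0488,"ay": 0,"az": 0.1085,"claw": 0},{"tx": 0,"ty": 0,"tz": 0,"ax": 0.0488,"ay": 0,"az": 0.1085,"claw": 0},{"tx": 0,"ty": 0,"tz": 0,"ax": 0,"ay": 0,"az": 0,"claw": 0},{"tx": 0,"ty": 0,"tz": 0,"ax": 0,"ay": 0,"az": 0,"claw": 0}]}}

```text
time_s: 18.12
tcp_pos: [0.499, -0.1997, 0.2396]
ee_rot: [[-0.901, -0.151, 0.408], [-0.138, 0.989, 0.062], [-0.412, -0.001, -0.911]]
wrist_force: [0.1, -0.4, -1.4]
gripper_width: 0.382
gripper_force: 30.0
```

```bash
python3 - <<'E'
exec(open('d.py').read())
# desired: clamp frame x=-cx,y=-cy,z ; tool in clamp frame: th rel .8-.375
Rt=np.stack([-cx,-cy,Z],1)@(np.stack([binrot(.797)[0],Y,binrot(.797)[1]],1).T@toolrot(.374))
print("rotvec",cv2.Rodrigues(R.T@Rt)[0].ravel().round(3));print(R.round(3).tolist())
goto(np.r_[(np.array([.447,-.278,0])+.118*cx)[:2],.2],st)
a,_,_=snap("wrist");b,_,_=snap("scene");sd,_,_=snap("side")
o=np.zeros((600,800,3),np.uint8);o[:300,:400]=cv2.resize(a,(400,300));o[300:,:400]=cv2.resize(b[60:260,150:417],(400,300));o[:300,400:]=cv2.resize(sd[60:210,180:380],(400,300));o[300:,400:]=cv2.resize(sd[170:320,100:300],(400,300));cv2.imwrite("pics/j.png",o[...,::-1])
E
```

```text
time 18.1167 [ 0.499  -0.1997  0.2396] joints [ -9.    3.5 -21.6 -10.7 -42.1 -65.7] th 0.408 0.3821748332821357 [ 0.1 -0.4 -1.4]
world z in tool [-0.412 -0.001 -0.911]
rotvec [0.004 0.002 0.011]
[[-0.901, -0.151, 0.408], [-0.138, 0.989, 0.062], [-0.412, -0.001, -0.911]]
shift cm [-3.35 -7.1   5.87]
```

View pics/j.png

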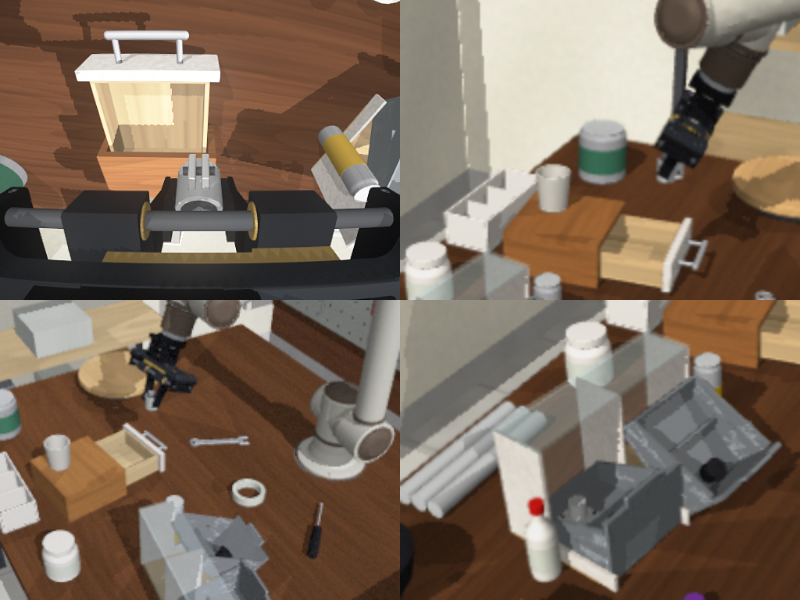

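The wrist view (top left) shows the open drawer with its handle at (147,34) and the chest front edge at y≈153, and the clamp upright in the fingers. The other views show bin_b tipped and everything else undisturbed.

```bash
python3 - <<'E'
exec(open('d.py').read())
_,_,sw=load("wrist");f=1.28
o=lambda u,v,z:onplane("wrist",(u*f,v*f),z,sw).round(4)
h=o(147,35,.055);print("handle",o(107,35,.055),o(187,35,.055),h)
print("panel inner top",o(92,81,.077),o(207,81,.077)); print("chest front top",o(97,154,.09),o(195,152,.09))
print("walls",o(100,120,.068),o(205,120,.068))
h=(o(107,35,.055)+o(187,35,.055))/2
t=h+.116*cx
for z in(.2,.09,.0385): 
    q=np.r_[t[:2],z]; print(z,q.round(4),(R.T@(q-p)*100).round(2),ik(q,R[:,2],k));p=q
E
```

```text
time 18.2667 [ 0.5002 -0.201   0.2402] joints [ -9.2   3.6 -21.4 -10.7 -42.1 -65.8] th 0.41 0.38130455320430917 [-0.1  0.2 -1.4]
world z in tool [-0.414 -0.001 -0.91 ]
handle [ 0.4508 -0.3203  0.055 ] [ 0.4376 -0.2231  0.055 ] [ 0.4445 -0.2713  0.055 ]
panel inner top [ 0.504  -0.3376  0.077 ] [ 0.4831 -0.191   0.077 ]
chest front top [ 0.6221 -0.3424  0.09  ] [ 0.5944 -0.1903  0.09  ]
walls [ 0.5717 -0.3382  0.068 ] [ 0.5485 -0.1822  0.068 ]
0.2 [ 0.559  -0.2556  0.2   ] [-2.9  -6.26  5.74] (array([-15.,  14., -14., -14., -41.]), np.float64(1.3675255479326943e-15))
0.09 [ 0.559  -0.2556  0.09  ] [4.550e+00 1.000e-02 1.001e+01] (array([-15.,  21., -19., -20., -28.]), np.float64(6.252836697313069e-15))
0.0385 [ 0.559  -0.2556  0.0385] [2.13 0.   4.69] (array([-16.,  26., -20., -25., -24.]), np.float64(1.3131386931541169e-15))
```

{"op": "drive_tool", "data": {"rows": [{"tx": -1.27,"ty": -2.09,"tz": 2.05,"ax": 0,"ay": 0,"az": 0,"claw": 0},{"tx": -1.27,"ty": -2.09,"tz": 2.05,"ax": 0,"ay": 0,"az": 0,"claw": 0},{"tx": -1.27,"ty": -2.09,"tz": 2.05,"ax": 0,"ay": 0,"az": 0,"claw": 0},{"tx": 0,"ty": 0,"tz": 0,"ax": 0,"ay": 0,"az": 0,"claw": 0},{"tx": 1.14,"ty": 0,"tz": 2.5,"ax": 0,"ay": 0,"az": 0,"claw": 0},{"tx": 1.14,"ty": 0,"tz": 2.5,"ax": 0,"ay": 0,"az": 0,"claw": 0},{"tx": 1.14,"ty": 0,"tz": 2.5,"ax": 0,"ay": 0,"az": 0,"claw": 0},{"tx": 1.14,"ty": 0,"tz": 2.5,"ax": 0,"ay": 0,"az": 0,"claw": 0},{"tx": 0,"ty": 0,"tz": 0,"ax": 0,"ay": 0,"az": 0,"claw": 0}]}}

```text
time_s: 19.02
tcp_pos: [0.5646, -0.2533, 0.0834]
ee_rot: [[-0.906, -0.145, 0.399], [-0.13, 0.989, 0.064], [-0.404, 0.006, -0.915]]
wrist_force: [-2.3, 0.3, -2.8]
gripper_width: 0.381
gripper_force: 30.0
```

```bash
python3 - <<'E'
exec(open('d.py').read())
goto([.569,-.254,.042],st)
E
```

```text
time 19.0167 [ 0.5646 -0.2533  0.0834] joints [-14.9  22.5 -18.6 -20.2 -28.4 -50.8] th 0.398 0.38069887624377996 [-2.3  0.3 -2.8]
world z in tool [-0.404  0.006 -0.915]
shift cm [ 1.28 -0.16  3.96]
```

{"op": "drive_tool", "data": {"rows": [{"tx": 0.25,"ty": 0,"tz": 0.8,"ax": 0,"ay": 0,"az": 0,"claw": 0},{"tx": 0.25,"ty": 0,"tz": 0.8,"ax": 0,"ay": 0,"az": 0,"claw": 0},{"tx": 0.25,"ty": 0,"tz": 0.8,"ax": 0,"ay": 0,"az": 0,"claw": 0},{"tx": 0.25,"ty": 0,"tz": 0.8,"ax": 0,"ay": 0,"az": 0,"claw": 0},{"tx": 0.28,"ty": 0,"tz": 0.76,"ax": 0,"ay": 0,"az": 0,"claw": 0},{"tx": 0,"ty": 0,"tz": 0,"ax": 0,"ay": 0,"az": 0,"claw": 0},{"tx": 0,"ty": 0,"tz": 0,"ax": 0,"ay": 0,"az": 0,"claw": 0}]}}

```text
time_s: 19.6
tcp_pos: [0.5729, -0.2535, 0.0483]
ee_rot: [[-0.901, -0.146, 0.409], [-0.134, 0.989, 0.06], [-0.413, -0.001, -0.911]]
wrist_force: [0.0, -1.1, -0.5]
gripper_width: 0.382
gripper_force: 30.0
```

{"op": "drive_tool", "data": {"rows": [{"tx": 0.08,"ty": 0,"tz": 0.18,"ax": 0,"ay": 0,"az": 0,"claw": 0},{"tx": 0.08,"ty": 0,"tz": 0.18,"ax": 0,"ay": 0,"az": 0,"claw": 0},{"tx": 0,"ty": 0,"tz": 0,"ax": 0,"ay": 0,"az": 0,"claw": 0}]}}

```text
time_s: 19.85
tcp_pos: [0.5729, -0.2534, 0.0447]
ee_rot: [[-0.901, -0.146, 0.409], [-0.133, 0.989, 0.06], [-0.413, -0.001, -0.911]]
wrist_force: [-0.4, 0.2, -0.6]
gripper_width: 0.383
gripper_force: 30.0
```

{"op": "drive_tool", "data": {"rows": [{"tx": 0.08,"ty": 0,"tz": 0.18,"ax": 0,"ay": 0,"az": 0,"claw": 0},{"tx": 0.08,"ty": 0,"tz": 0.18,"ax": 0,"ay": 0,"az": 0,"claw": 0},{"tx": 0,"ty": 0,"tz": 0,"ax": 0,"ay": 0,"az": 0,"claw": 0}]}}

```text
time_s: 20.1
tcp_pos: [0.5727, -0.2534, 0.0404]
ee_rot: [[-0.901, -0.146, 0.409], [-0.133, 0.989, 0.06], [-0.413, -0.0, -0.911]]
wrist_force: [0.1, -0.2, -2.2]
gripper_width: 0.383
gripper_force: 30.0
```

{"op": "drive_tool", "data": {"rows": [{"tx": 0.08,"ty": 0,"tz": 0.18,"ax": 0,"ay": 0,"az": 0,"claw": 0},{"tx": 0,"ty": 0,"tz": 0,"ax": 0,"ay": 0,"az": 0,"claw": 0}]}}

```text
time_s: 20.27
tcp_pos: [0.5728, -0.2534, 0.0384]
ee_rot: [[-0.901, -0.146, 0.409], [-0.133, 0.989, 0.06], [-0.413, -0.001, -0.911]]
wrist_force: [-0.1, 0.8, -2.2]
gripper_width: 0.383
gripper_force: 30.0
```

{"op": "drive_tool", "data": {"rows": [{"tx": 0.04,"ty": 0,"tz": 0.1,"ax": 0,"ay": 0,"az": 0,"claw": 0},{"tx": 0,"ty": 0,"tz": 0,"ax": 0,"ay": 0,"az": 0,"claw": 0}]}}

```text
time_s: 20.43
tcp_pos: [0.573, -0.2535, 0.0375]
ee_rot: [[-0.901, -0.146, 0.409], [-0.133, 0.989, 0.06], [-0.413, -0.001, -0.911]]
wrist_force: [0.3, -0.0, -2.0]
gripper_width: 0.385
gripper_force: 30.0
```

{"op": "drive_tool", "data": {"rows": [{"tx": 0.05,"ty": 0,"tz": 0.1,"ax": 0,"ay": 0,"az": 0,"claw": 0},{"tx": 0,"ty": 0,"tz": 0,"ax": 0,"ay": 0,"az": 0,"claw": 0}]}}

```text
time_s: 20.6
tcp_pos: [0.5729, -0.2535, 0.0364]
ee_rot: [[-0.901, -0.146, 0.409], [-0.133, 0.989, 0.06], [-0.413, -0.001, -0.911]]
wrist_force: [-0.9, 0.2, -0.9]
gripper_width: 0.382
gripper_force: 30.0
```

{"op": "drive_tool", "data": {"rows": [{"tx": 0.05,"ty": 0,"tz": 0.1,"ax": 0,"ay": 0,"az": 0,"claw": 0},{"tx": 0,"ty": 0,"tz": 0,"ax": 0,"ay": 0,"az": 0,"claw": 0}]}}

```text
time_s: 20.77
tcp_pos: [0.5733, -0.2536, 0.0358]
ee_rot: [[-0.9, -0.146, 0.41], [-0.134, 0.989, 0.059], [-0.414, -0.001, -0.91]]
wrist_force: [0.2, 0.5, 0.5]
gripper_width: 0.384
gripper_force: 30.0
```

{"op": "drive_tool", "data": {"rows": [{"tx": 0.04,"ty": 0,"tz": 0.08,"ax": 0,"ay": 0,"az": 0,"claw": 0},{"tx": 0,"ty": 0,"tz": 0,"ax": 0,"ay": 0,"az": 0,"claw": 0}]}}

```text
time_s: 20.93
tcp_pos: [0.5739, -0.2535, 0.0358]
ee_rot: [[-0.9, -0.147, 0.411], [-0.134, 0.989, 0.059], [-0.416, -0.002, -0.91]]
wrist_force: [-0.3, 2.2, 4.4]
gripper_width: 0.383
gripper_force: 30.0
```

{"op": "drive_tool", "data": {"rows": [{"tx": 0,"ty": 0,"tz": 0,"ax": 0,"ay": 0,"az": 0,"claw": 4.2},{"tx": 0,"ty": 0,"tz": 0,"ax": 0,"ay": 0,"az": 0,"claw": 5.2},{"tx": 0,"ty": 0,"tz": 0,"ax": 0,"ay": 0,"az": 0,"claw": 5.4},{"tx": 0,"ty": 0,"tz": 0,"ax": 0,"ay": 0,"az": 0,"claw": 5.4},{"tx": -0.4,"ty": 0,"tz": -0.9,"ax": 0,"ay": 0,"az": 0,"claw": 5.4},{"tx": -0.4,"ty": 0,"tz": -0.9,"ax": 0,"ay": 0,"az": 0,"claw": 5.4},{"tx": -0.8,"ty": 0,"tz": -1.8,"ax": 0,"ay": 0,"az": 0,"claw": 5.4},{"tx": -0.8,"ty": 0,"tz": -1.8,"ax": 0,"ay": 0,"az": 0,"claw": 5.4},{"tx": -1.2,"ty": 0,"tz": -2.7,"ax": 0,"ay": 0,"az": 0,"claw": 5.4},{"tx": -1.2,"ty": 0,"tz": -2.7,"ax": 0,"ay": 0,"az": 0,"claw": 5.4}]}}

```text
time_s: 21.77
tcp_pos: [0.5715, -0.2536, 0.1545]
ee_rot: [[-0.901, -0.146, 0.408], [-0.133, 0.989, 0.059], [-0.413, -0.001, -0.911]]
wrist_force: [0.9, -0.1, 0.5]
gripper_width: 0.62
gripper_force: 0.0
```

{"op": "drive_tool", "data": {"rows": [{"tx": -1.2,"ty": 0,"tz": -2.7,"ax": 0,"ay": 0,"az": 0,"claw": 5.4},{"tx": -1.2,"ty": 0,"tz": -2.7,"ax": 0,"ay": 0,"az": 0,"claw": 5.4},{"tx": 0,"ty": 0,"tz": 0,"ax": 0,"ay": 0,"az": 0,"claw": 5.4}]}}

```text
time_s: 22.02
tcp_pos: [0.5747, -0.2553, 0.2216]
ee_rot: [[-0.895, -0.147, 0.422], [-0.137, 0.989, 0.054], [-0.425, -0.01, -0.905]]
wrist_force: [2.2, 0.1, 0.6]
gripper_width: 0.619
gripper_force: 0.0
```

```bash
python3 - <<'E'
exec(open('d.py').read())
a,_,sw=snap("wrist");b,_,_=snap("scene");sd,_,_=snap("side")
W=cloud("wrist")
for c in("wrist","scene","side"):
    W=cloud(c).reshape(-1,3);e=W-np.array([.568,-.254,0]);r=np.hypot(e[:,0],e[:,1])
    m=(r<.03)&(W[:,2]>.03)&(W[:,2]<.075);q=W[m]
    if len(q): t=q[q[:,2].argsort()[-6:]];print(c,len(q),"top",t.mean(0).round(4),"n rim",((q[:,2]>.052)&(q[:,2]<.062)).sum())
o=np.zeros((600,800,3),np.uint8);o[:300,:400]=cv2.resize(a[0:288,64:448],(400,300));o[:300,400:]=cv2.resize(sd[120:210,260:380],(400,300),interpolation=cv2.INTER_CUBIC);o[300:,:400]=cv2.resize(b[120:210,160:280],(400,300),interpolation=cv2.INTER_CUBIC);np.save("j2.npy",o)
E
```

```text
time 22.0167 [ 0.5747 -0.2553  0.2216] joints [-14.   13.4 -11.5 -13.3 -42.2 -59.3] th 0.425 0.6186752613724056 [2.2 0.1 0.6]
world z in tool [-0.425 -0.01  -0.905]
wrist 1288 top [ 0.5646 -0.2535  0.0694] n rim 698
scene 72 top [ 0.5738 -0.253   0.0691] n rim 30
side 101 top [ 0.5655 -0.2518  0.066 ] n rim 33
```

The clamp stands upright at (0.565,-0.254) with its top at z 0.069, as expected. Now to shut the bin.

```bash
cat > p.py <<'E'
exec(open('d.py').read())
F2=np.diag([-1.,-1,1])
def tgt(ph,th,gap=0,y=0):
    T=toolrot(th);return pos(ph,-.004,y,.115)-(.0095+gap)*T[:,0]+.013*T[:,2],T@F2
def show(seq):
    q=p;Rc=R
    for s in seq:
        if isinstance(s[0],str): t=np.array(s[1]);Rt=toolrot(.3)@F2
        else: t,Rt=tgt(*s)
        print(s,t.round(3),"sh",(Rc.T@(t-q)*100).round(2),"rot",cv2.Rodrigues(Rc.T@Rt)[0].ravel().round(3),ik(t,Rt[:,2],k));q=t;Rc=Rt
E
python3 - <<'E'
exec(open('p.py').read())
s=tgt(.8,.3,.02)[0]
show([("v",[.48,-.12,.24]),("v",[.41,.04,.24]),("v",s+[-.04,0,.13]),("v",s),(.8,.3),(.7,.3),(.6,.3),(.5,.3),(.4,.3),(.3,.3),(.2,.2),(.1,.1),(0,0)])
E
```

```text
time 22.1667 [ 0.5712 -0.2534  0.2128] joints [-14.1  13.8 -12.  -13.6 -42.1 -59.2] th 0.411 0.6205706050533656 [ 0.9  0.4 -0.8]
world z in tool [-0.414 -0.001 -0.91 ]
('v', [0.48, -0.12, 0.24]) [ 0.48 -0.12  0.24] sh [ 5.3  14.52 -5.42] rot [0.104 0.127 0.276] (array([  8.,  -0., -30.,   7., -44.]), np.float64(1.0916518108144929e-06))
('v', [0.41, 0.04, 0.24]) [0.41 0.04 0.24] sh [ 8.88 14.79 -2.75] rot [0. 0. 0.] (array([ 38., -10., -42.,  17., -47.]), np.float64(1.091651810850397e-06))
('v', array([0.37008242, 0.20902427, 0.19411463])) [0.37  0.209 0.194] sh [ 7.52 16.13  2.48] rot [0. 0. 0.] (array([ 63.,  -3., -45.,  24., -44.]), np.float64(1.0916518108239729e-06))
('v', array([0.41008242, 0.20902427, 0.06411463])) [0.41  0.209 0.064] sh [ 0.06  0.59 13.59] rot [0. 0. 0.] (array([ 47.,  12., -59.,  59., -17.]), np.float64(1.091651810787914e-06))
(0.8, 0.3) [0.429 0.206 0.07 ] sh [-2.  0.  0.] rot [0. 0. 0.] (array([ 47.,  13., -56.,  53., -18.]), np.float64(1.0916518108423984e-06))
(0.7, 0.3) [0.437 0.205 0.078] sh [-1.02 -0.   -0.54] rot [0. 0. 0.] (array([ 47.,  12., -54.,  47
[... 368 characters left out ...]
h [-1.13  0.   -0.21] rot [0. 0. 0.] (array([ 47.,  13., -48.,  37., -24.]), np.float64(1.091651810896198e-06))
(0.3, 0.3) [0.476 0.199 0.101] sh [-1.15  0.   -0.1 ] rot [0. 0. 0.] (array([ 46.,  13., -46.,  36., -24.]), np.float64(1.0916518109035057e-06))
(0.2, 0.2) [0.485 0.198 0.105] sh [-1.03 -0.   -0.08] rot [-0.   0.1  0. ] (array([ 45.,  15., -36.,  17., -33.]), np.float64(4.93368665760866e-07))
(0.1, 0.1) [0.495 0.196 0.108] sh [-1.03 -0.   -0.08] rot [0.  0.1 0. ] (array([ 42.,  18., -28.,   7., -41.]), np.float64(1.2458388073079391e-07))
(0, 0) [0.505 0.195 0.11 ] sh [-1.03  0.   -0.08] rot [ 0.   0.1 -0. ] (array([ 38.,  20., -20.,   0., -50.]), np.float64(1.1453505674333608e-14))
```

{"op": "drive_tool", "data": {"rows": [{"tx": 1.06,"ty": 2.9,"tz": -1.08,"ax": 0,"ay": 0,"az": 0,"claw": 0},{"tx": 1.06,"ty": 2.9,"tz": -1.08,"ax": 0,"ay": 0,"az": 0,"claw": 0},{"tx": 1.06,"ty": 2.9,"tz": -1.08,"ax": 0,"ay": 0,"az": 0,"claw": 0},{"tx": 1.06,"ty": 2.9,"tz": -1.08,"ax": 0,"ay": 0,"az": 0,"claw": 0},{"tx": 1.06,"ty": 2.9,"tz": -1.08,"ax": 0,"ay": 0,"az": 0,"claw": 0},{"tx": 0,"ty": 0,"tz": 0,"ax": 0.035,"ay": 0.042,"az": 0.092,"claw": 0},{"tx": 0,"ty": 0,"tz": 0,"ax": 0.035,"ay": 0.042,"az": 0.092,"claw": 0},{"tx": 0,"ty": 0,"tz": 0,"ax": 0.035,"ay": 0.042,"az": 0.092,"claw": 0},{"tx": 1.78,"ty": 2.96,"tz": -0.55,"ax": 0,"ay": 0,"az": 0,"claw": 0},{"tx": 1.78,"ty": 2.96,"tz": -0.55,"ax": 0,"ay": 0,"az": 0,"claw": 0}]}}

```text
time_s: 23.0
tcp_pos: [0.452, -0.0563, 0.2374]
ee_rot: [[-0.945, 0.151, 0.288], [0.144, 0.988, -0.047], [-0.292, -0.003, -0.956]]
wrist_force: [-0.7, 0.3, 0.5]
gripper_width: 0.017
gripper_force: 0.0
```

{"op": "drive_tool", "data": {"rows": [{"tx": 1.78,"ty": 2.96,"tz": -0.55,"ax": 0,"ay": 0,"az": 0,"claw": 0},{"tx": 1.78,"ty": 2.96,"tz": -0.55,"ax": 0,"ay": 0,"az": 0,"claw": 0},{"tx": 1.78,"ty": 2.96,"tz": -0.55,"ax": 0,"ay": 0,"az": 0,"claw": 0},{"tx": 1,"ty": 2,"tz": 0.3,"ax": 0,"ay": 0,"az": 0,"claw": 0},{"tx": 1,"ty": 2,"tz": 0.3,"ax": 0,"ay": 0,"az": 0,"claw": 0},{"tx": 1,"ty": 2,"tz": 0.3,"ax": 0,"ay": 0,"az": 0,"claw": 0},{"tx": 1,"ty": 2,"tz": 0.3,"ax": 0,"ay": 0,"az": 0,"claw": 0},{"tx": 1,"ty": 2,"tz": 0.3,"ax": 0,"ay": 0,"az": 0,"claw": 0},{"tx": 1,"ty": 2,"tz": 0.3,"ax": 0,"ay": 0,"az": 0,"claw": 0},{"tx": 1,"ty": 2,"tz": 0.3,"ax": 0,"ay": 0,"az": 0,"claw": 0}]}}

```text
time_s: 23.83
tcp_pos: [0.3699, 0.1874, 0.1967]
ee_rot: [[-0.945, 0.148, 0.291], [0.14, 0.989, -0.047], [-0.294, -0.003, -0.956]]
wrist_force: [0.6, 0.2, -0.2]
gripper_width: 0.007
gripper_force: 0.0
```

{"op": "drive_tool", "data": {"rows": [{"tx": 0,"ty": 0,"tz": 0,"ax": 0,"ay": 0,"az": 0,"claw": 0},{"tx": 0,"ty": 0,"tz": 0,"ax": 0,"ay": 0,"az": 0,"claw": 0}]}}

```text
time_s: 24.0
tcp_pos: [0.3702, 0.187, 0.1967]
ee_rot: [[-0.946, 0.146, 0.29], [0.138, 0.989, -0.047], [-0.294, -0.005, -0.956]]
wrist_force: [0.1, -0.9, 1.0]
gripper_width: 0.006
gripper_force: 0.0
```

```bash
python3 - <<'E'
exec(open('p.py').read())
s=tgt(.8,.3,.02)[0]
show([("v",s+[-.04,0,.13]),("v",s)])
E
```

```text
time 24.0 [0.3702 0.187  0.1967] joints [  60.7   -4.4  -46.2   23.1  -44.6 -175.2] th 0.298 0.005623956738008411 [ 0.1 -0.9  1. ]
world z in tool [-0.294 -0.005 -0.956]
('v', array([0.37008242, 0.20902427, 0.19411463])) [0.37  0.209 0.194] sh [0.39 2.18 0.14] rot [-0.004 -0.002  0.003] (array([ 63.,  -3., -45.,  24., -44.]), np.float64(1.0916518108239729e-06))
('v', array([0.41008242, 0.20902427, 0.06411463])) [0.41  0.209 0.064] sh [ 0.06  0.59 13.59] rot [0. 0. 0.] (array([ 47.,  12., -59.,  59., -17.]), np.float64(1.091651810787914e-06))
```

J6 is near its limit, so I'll make a half turn about the tool axis first.

{"op": "drive_tool", "data": {"rows": [{"tx": 0,"ty": 0,"tz": -1,"ax": 0,"ay": 0,"az": -0.12,"claw": 0},{"tx": 0,"ty": 0,"tz": 0,"ax": 0,"ay": 0,"az": -0.12,"claw": 0},{"tx": 0,"ty": 0,"tz": 0,"ax": 0,"ay": 0,"az": -0.12,"claw": 0},{"tx": 0,"ty": 0,"tz": 0,"ax": 0,"ay": 0,"az": -0.12,"claw": 0},{"tx": 0,"ty": 0,"tz": 0,"ax": 0,"ay": 0,"az": -0.12,"claw": 0},{"tx": 0,"ty": 0,"tz": 0,"ax": 0,"ay": 0,"az": -0.12,"claw": 0},{"tx": 0,"ty": 0,"tz": 0,"ax": 0,"ay": 0,"az": -0.12,"claw": 0},{"tx": 0,"ty": 0,"tz": 0,"ax": 0,"ay": 0,"az": -0.12,"claw": 0},{"tx": 0,"ty": 0,"tz": 0,"ax": 0,"ay": 0,"az": -0.12,"claw": 0},{"tx": 0,"ty": 0,"tz": 0,"ax": 0,"ay": 0,"az": -0.12,"claw": 0}]}}

```text
time_s: 24.83
tcp_pos: [0.3679, 0.1861, 0.2072]
ee_rot: [[-0.477, -0.829, 0.291], [-0.873, 0.486, -0.046], [-0.103, -0.276, -0.956]]
wrist_force: [-0.2, -0.1, 0.7]
gripper_width: 0.007
gripper_force: 0.0
```

{"op": "drive_tool", "data": {"rows": [{"tx": 0,"ty": 0,"tz": 0,"ax": 0,"ay": 0,"az": -0.12,"claw": 0},{"tx": 0,"ty": 0,"tz": 0,"ax": 0,"ay": 0,"az": -0.12,"claw": 0},{"tx": 0,"ty": 0,"tz": 0,"ax": 0,"ay": 0,"az": -0.12,"claw": 0},{"tx": 0,"ty": 0,"tz": 0,"ax": 0,"ay": 0,"az": -0.12,"claw": 0},{"tx": 0,"ty": 0,"tz": 0,"ax": 0,"ay": 0,"az": -0.12,"claw": 0},{"tx": 0,"ty": 0,"tz": 0,"ax": 0,"ay": 0,"az": -0.12,"claw": 0},{"tx": 0,"ty": 0,"tz": 0,"ax": 0,"ay": 0,"az": -0.12,"claw": 0},{"tx": 0,"ty": 0,"tz": 0,"ax": 0,"ay": 0,"az": -0.12,"claw": 0},{"tx": 0,"ty": 0,"tz": 0,"ax": 0,"ay": 0,"az": -0.12,"claw": 0},{"tx": 0,"ty": 0,"tz": 0,"ax": 0,"ay": 0,"az": -0.12,"claw": 0}]}}

```text
time_s: 25.67
tcp_pos: [0.3679, 0.1861, 0.2072]
ee_rot: [[0.6, -0.745, 0.291], [-0.769, -0.638, -0.046], [0.22, -0.196, -0.956]]
wrist_force: [0.0, -0.1, -0.5]
gripper_width: 0.008
gripper_force: 0.0
```

{"op": "drive_tool", "data": {"rows": [{"tx": 0,"ty": 0,"tz": 0,"ax": 0,"ay": 0,"az": -0.12,"claw": 0},{"tx": 0,"ty": 0,"tz": 0,"ax": 0,"ay": 0,"az": -0.12,"claw": 0},{"tx": 0,"ty": 0,"tz": 0,"ax": 0,"ay": 0,"az": -0.12,"claw": 0},{"tx": 0,"ty": 0,"tz": 0,"ax": 0,"ay": 0,"az": -0.12,"claw": 0},{"tx": 0,"ty": 0,"tz": 0,"ax": 0,"ay": 0,"az": -0.12,"claw": 0},{"tx": 0,"ty": 0,"tz": 0,"ax": 0,"ay": 0,"az": -0.12,"claw": 0},{"tx": 0,"ty": 0,"tz": 0,"ax": 0,"ay": 0,"az": 0,"claw": 0},{"tx": 0,"ty": 0,"tz": 0,"ax": 0,"ay": 0,"az": 0,"claw": 0}]}}

```text
time_s: 26.33
tcp_pos: [0.368, 0.1865, 0.2073]
ee_rot: [[0.941, -0.172, 0.291], [-0.166, -0.985, -0.046], [0.295, -0.006, -0.956]]
wrist_force: [0.4, -0.3, 0.1]
gripper_width: 0.004
gripper_force: 0.0
```

```bash
sed -i 's/F2=.*/F2=np.eye(3)/' p.py; python3 - <<'E'
exec(open('p.py').read())
s=tgt(.8,.3,.02)[0]
show([("v",s+[-.04,0,.13]),("v",s+[-.01,0,.03]),("v",s),(.8,.3)])
E
```

```text
time 26.3333 [0.368  0.1865 0.2073] joints [ 61.2  -5.4 -45.2  22.5 -46.5   3.8] th 0.299 0.0039265587465181755 [ 0.4 -0.3  0.1]
world z in tool [ 0.295 -0.006 -0.956]
('v', array([0.37008242, 0.20902427, 0.19411463])) [0.37  0.209 0.194] sh [-0.56 -2.24  1.22] rot [ 0.002  0.001 -0.025] (array([ 63.,  -3., -45.,  24., -44.]), np.float64(1.0916518108239729e-06))
('v', array([0.40008242, 0.20902427, 0.09411463])) [0.4   0.209 0.094] sh [-0.12 -0.44 10.43] rot [0. 0. 0.] (array([ 54.,   8., -55.,  41., -23.]), np.float64(1.0916518108430629e-06))
('v', array([0.41008242, 0.20902427, 0.06411463])) [0.41  0.209 0.064] sh [ 0.06 -0.15  3.16] rot [0. 0. 0.] (array([ 47.,  12., -59.,  59., -17.]), np.float64(1.091651810787914e-06))
(0.8, 0.3) [0.429 0.206 0.07 ] sh [ 2. -0.  0.] rot [0. 0. 0.] (array([ 47.,  13., -56.,  53., -18.]), np.float64(1.0916518108423984e-06))
```

{"op": "drive_tool", "data": {"rows": [{"tx": -0.56,"ty": -2.24,"tz": 1.22,"ax": 0,"ay": 0,"az": -0.025,"claw": 0},{"tx": 0,"ty": -0.1,"tz": 2.1,"ax": 0,"ay": 0,"az": 0,"claw": 0},{"tx": 0,"ty": -0.1,"tz": 2.1,"ax": 0,"ay": 0,"az": 0,"claw": 0},{"tx": 0,"ty": -0.1,"tz": 2.1,"ax": 0,"ay": 0,"az": 0,"claw": 0},{"tx": 0,"ty": -0.1,"tz": 2.1,"ax": 0,"ay": 0,"az": 0,"claw": 0},{"tx": 0,"ty": -0.1,"tz": 2.1,"ax": 0,"ay": 0,"az": 0,"claw": 0},{"tx": 0,"ty": -0.05,"tz": 1.05,"ax": 0,"ay": 0,"az": 0,"claw": 0},{"tx": 0,"ty": -0.05,"tz": 1.05,"ax": 0,"ay": 0,"az": 0,"claw": 0},{"tx": 0,"ty": -0.05,"tz": 1.05,"ax": 0,"ay": 0,"az": 0,"claw": 0},{"tx": 0,"ty": 0,"tz": 0,"ax": 0,"ay": 0,"az": 0,"claw": 0}]}}

```text
time_s: 27.17
tcp_pos: [0.4103, 0.2083, 0.062]
ee_rot: [[0.946, -0.148, 0.289], [-0.14, -0.989, -0.049], [0.293, 0.006, -0.956]]
wrist_force: [0.5, -1.4, -0.2]
gripper_width: 0.004
gripper_force: 0.0
```

```bash
python3 - <<'E'
exec(open('p.py').read())
show([(.8,.3,.02),(.8,.3)])
E
```

```text
time 27.1667 [0.4103 0.2083 0.062 ] joints [ 46.8  12.3 -59.4  59.1 -16.5 -22.1] th 0.297 0.003933470428144026 [ 0.5 -1.4 -0.2]
world z in tool [ 0.293  0.006 -0.956]
(0.8, 0.3, 0.02) [0.41  0.209 0.064] sh [ 0.03 -0.07 -0.21] rot [0.005 0.003 0.002] (array([ 47.,  12., -59.,  59., -17.]), np.float64(1.091651810787914e-06))
(0.8, 0.3) [0.429 0.206 0.07 ] sh [ 2. -0.  0.] rot [0. 0. 0.] (array([ 47.,  13., -56.,  53., -18.]), np.float64(1.0916518108423984e-06))
```

Contact, then follow the arc up and back.

{"op": "drive_tool", "data": {"rows": [{"tx": 1,"ty": 0,"tz": 0,"ax": 0,"ay": 0,"az": 0,"claw": 0},{"tx": 0.8,"ty": 0,"tz": 0,"ax": 0,"ay": 0,"az": 0,"claw": 0},{"tx": 0.5,"ty": 0,"tz": -0.27,"ax": 0,"ay": 0,"az": 0,"claw": 0},{"tx": 0.5,"ty": 0,"tz": -0.27,"ax": 0,"ay": 0,"az": 0,"claw": 0},{"tx": 0.53,"ty": 0,"tz": -0.22,"ax": 0,"ay": 0,"az": 0,"claw": 0}]}}

```text
time_s: 27.58
tcp_pos: [0.439, 0.205, 0.0806]
ee_rot: [[0.946, -0.148, 0.29], [-0.14, -0.989, -0.046], [0.293, 0.003, -0.956]]
wrist_force: [-3.3, -0.1, -3.0]
gripper_width: 0.003
gripper_force: 1.6
```

{"op": "drive_tool", "data": {"rows": [{"tx": 0.53,"ty": 0,"tz": -0.22,"ax": 0,"ay": 0,"az": 0,"claw": 0},{"tx": 0.55,"ty": 0,"tz": -0.16,"ax": 0,"ay": 0,"az": 0,"claw": 0},{"tx": 0.55,"ty": 0,"tz": -0.16,"ax": 0,"ay": 0,"az": 0,"claw": 0}]}}

```text
time_s: 27.83
tcp_pos: [0.4526, 0.2029, 0.0905]
ee_rot: [[0.946, -0.148, 0.289], [-0.14, -0.989, -0.046], [0.293, 0.003, -0.956]]
wrist_force: [-2.9, 0.4, -1.9]
gripper_width: 0.006
gripper_force: 1.6
```

```bash
python3 - <<'E'
exec(open('p.py').read())
show([(.5,.3),(.4,.3),(.3,.3)])
E
```

```text
time 27.8333 [0.4526 0.2029 0.0905] joints [ 47.6  12.5 -50.4  39.9 -22.4  -2.6] th 0.297 0.005671971037165988 [-2.9  0.4 -1.9]
world z in tool [ 0.293  0.003 -0.956]
(0.5, 0.3) [0.455 0.202 0.092] sh [ 0.3   0.03 -0.04] rot [0.003 0.003 0.001] (array([ 47.,  12., -50.,  40., -22.]), np.float64(1.0916518109156826e-06))
(0.4, 0.3) [0.465 0.201 0.097] sh [ 1.13 -0.   -0.21] rot [0. 0. 0.] (array([ 47.,  13., -48.,  37., -24.]), np.float64(1.091651810896198e-06))
(0.3, 0.3) [0.476 0.199 0.101] sh [ 1.15 -0.   -0.1 ] rot [0. 0. 0.] (array([ 46.,  13., -46.,  36., -24.]), np.float64(1.0916518109035057e-06))
```

{"op": "drive_tool", "data": {"rows": [{"tx": 0.6,"ty": 0,"tz": -0.1,"ax": 0,"ay": 0,"az": 0,"claw": 0},{"tx": 0.57,"ty": 0,"tz": -0.1,"ax": 0,"ay": 0,"az": 0,"claw": 0},{"tx": 0.57,"ty": 0,"tz": -0.07,"ax": 0,"ay": 0,"az": 0,"claw": 0},{"tx": 0.57,"ty": 0,"tz": -0.05,"ax": 0,"ay": 0,"az": 0,"claw": 0},{"tx": 0.52,"ty": 0,"tz": -0.04,"ax": 0,"ay": -0.05,"az": 0,"claw": 0},{"tx": 0.52,"ty": 0,"tz": -0.04,"ax": 0,"ay": -0.05,"az": 0,"claw": 0},{"tx": 0.52,"ty": 0,"tz": -0.04,"ax": 0,"ay": -0.05,"az": 0,"claw": 0},{"tx": 0.52,"ty": 0,"tz": -0.04,"ax": 0,"ay": -0.05,"az": 0,"claw": 0}]}}

```text
time_s: 28.5
tcp_pos: [0.4923, 0.1982, 0.1068]
ee_rot: [[0.985, -0.146, 0.092], [-0.145, -0.989, -0.016], [0.094, 0.002, -0.996]]
wrist_force: [-2.6, -1.9, 0.3]
gripper_width: 0.007
gripper_force: 1.5
```

```bash
python3 - <<'E'
exec(open('p.py').read())
show([(.1,.1),(0.05,0.05),(0,0)])
E
```

```text
time 28.5 [0.4923 0.1982 0.1068] joints [ 41.9  17.7 -27.6   6.4 -41.6  35.1] th 0.094 0.006690535460801416 [-2.6 -1.9  0.3]
world z in tool [ 0.094  0.002 -0.996]
(0.1, 0.1) [0.495 0.196 0.108] sh [ 0.32  0.15 -0.1 ] rot [0.002 0.006 0.003] (array([ 42.,  18., -28.,   7., -41.]), np.float64(1.2458388073079391e-07))
(0.05, 0.05) [0.5   0.196 0.109] sh [ 0.51 -0.   -0.05] rot [-0.   -0.05 -0.  ] (array([ 40.,  19., -24.,   3., -46.]), np.float64(3.1223966592347396e-08))
(0, 0) [0.505 0.195 0.11 ] sh [ 0.51  0.   -0.05] rot [-0.   -0.05 -0.  ] (array([ 38.,  20., -20.,   0., -50.]), np.float64(1.1453505674333608e-14))
```

{"op": "drive_tool", "data": {"rows": [{"tx": 0.4,"ty": 0,"tz": -0.05,"ax": 0,"ay": 0,"az": 0,"claw": 0},{"tx": 0.5,"ty": 0,"tz": -0.05,"ax": 0,"ay": -0.05,"az": 0,"claw": 0},{"tx": 0.4,"ty": 0,"tz": -0.03,"ax": 0,"ay": -0.04,"az": 0,"claw": 0}]}}

```text
time_s: 28.75
tcp_pos: [0.5029, 0.1959, 0.1089]
ee_rot: [[0.989, -0.147, 0.001], [-0.147, -0.989, -0.005], [0.001, 0.004, -1.0]]
wrist_force: [-24.2, 9.6, 13.3]
gripper_width: -0.0
gripper_force: 12.4
```

{"op": "drive_tool", "data": {"rows": [{"tx": 0.3,"ty": 0,"tz": 0,"ax": 0,"ay": 0,"az": 0,"claw": 0}]}}

```text
time_s: 28.83
tcp_pos: [0.5031, 0.1958, 0.1088]
ee_rot: [[0.989, -0.15, -0.006], [-0.15, -0.989, -0.005], [-0.005, 0.006, -1.0]]
wrist_force: [-34.8, 15.6, 21.2]
gripper_width: 0.004
gripper_force: 18.5
```

{"op": "drive_tool", "data": {"rows": [{"tx": 0.3,"ty": 0,"tz": 0,"ax": 0,"ay": 0,"az": 0,"claw": 0}]}}

```text
time_s: 28.92
tcp_pos: [0.5032, 0.1957, 0.1088]
ee_rot: [[0.989, -0.149, -0.009], [-0.15, -0.989, -0.005], [-0.008, 0.006, -1.0]]
wrist_force: [-42.7, 18.3, 24.0]
gripper_width: 0.005
gripper_force: 22.1
```

{"op": "drive_tool", "data": {"rows": [{"tx": -1.2,"ty": 0,"tz": 0,"ax": 0,"ay": 0,"az": 0,"claw": 0},{"tx": -2,"ty": 0,"tz": 0,"ax": 0,"ay": 0,"az": 0,"claw": 0},{"tx": -1,"ty": 0,"tz": -3,"ax": 0,"ay": 0,"az": 0,"claw": 0},{"tx": 0,"ty": 0,"tz": -4,"ax": 0,"ay": 0,"az": 0,"claw": 0},{"tx": 0,"ty": 0,"tz": -4,"ax": 0,"ay": 0,"az": 0,"claw": 0},{"tx": 0,"ty": 0,"tz": -3,"ax": 0,"ay": 0,"az": 0,"claw": 0},{"tx": 0,"ty": 0,"tz": 0,"ax": 0,"ay": 0,"az": 0,"claw": 0},{"tx": 0,"ty": 0,"tz": 0,"ax": 0,"ay": 0,"az": 0,"claw": 0}]}}

```text
time_s: 29.58
tcp_pos: [0.4707, 0.2029, 0.2515]
ee_rot: [[0.989, -0.145, 0.016], [-0.145, -0.989, 0.0], [0.016, -0.003, -1.0]]
wrist_force: [0.0, 0.8, -1.2]
gripper_width: 0.007
gripper_force: 0.0
```

```bash
python3 - <<'E'
from h import *
where()
a,_,sw=snap("wrist");b,_,_=snap("scene");sd,_,_=snap("side")
print("lip b pred px",(proj("wrist",pos(0,0,0,.115),sw)*400/512).round(0))
r=lambda i:cv2.resize(i,(400,300),interpolation=cv2.INTER_CUBIC)
o=np.vstack([np.hstack([r(a),r(sd[120:210,260:380])]),np.hstack([r(b[130:310,150:390]),r(sd[185:320,110:290])])]);cv2.imwrite("pics/k.png",o[...,::-1])
E
```

```text
29.5833 [0.4707 0.2029 0.2515] th 0.016 u -0.0448 y 0.0029 v 0.2443 [ 0.   0.8 -1.2] [ 41.9   9.4 -13.2   0.7 -66.7  39.5]
lip b pred px [201. 108.]
```

View pics/k.png

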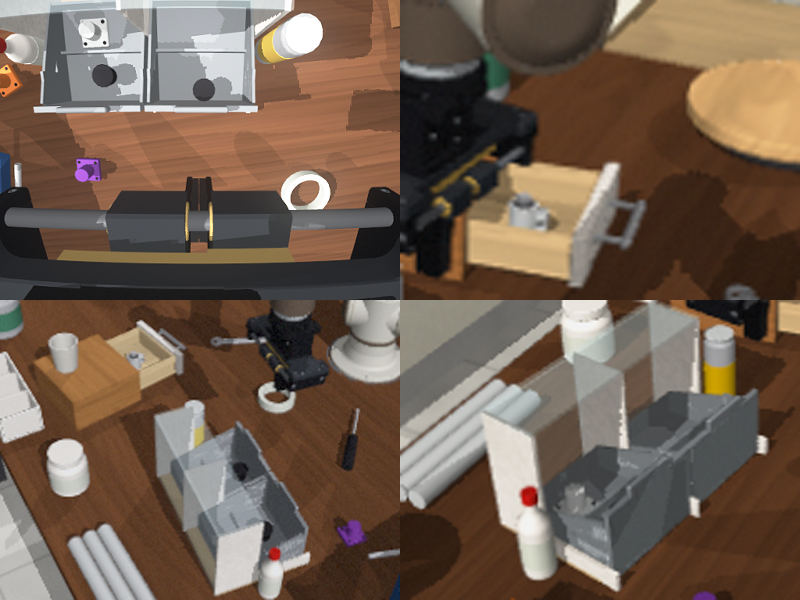

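The final views show the clamp upright in the open drawer (525,212) and both bins shut and level with each other (lip at (201,108), as predicted). The flange and plugs are in their bins, and the glue, spray can and cup are still standing. I'm handing in.

```bash
python3 -c "from station import finish_job;print(finish_job())"
```

```text
the job is handed in; nothing more can be done
None
```

The job is handed in at about 30 s: the clamp stands upright, pyramid up, in the open drawer; bin_b was tipped to its stop and is pushed shut; bin_a stayed shut; and the glue, spray can and cup look undisturbed in the last views.

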